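Open the hot drying pot, load it, close and lock it

TASK

With the held lid lifter, lift the hot lid by its loop off the drying pot, keeping it level, and set it down on the terracotta trivet; then put every coil can that is on the bench into the pot. Lift the lid back onto the pot with the lifter, fully home with its two ears over the two green marks, leave the lifter standing upright on its blue tile, and turn the red-lugged lock collar clockwise all the way until its lug stands over the red tab. Never touch the hot lid with the fingers, and leave the other things on the bench where they are.

Things in the scene. Friction and masses are not known exactly. Their poses are not given: they have to be found in the camera images.
- can0: coil can, a loose square copper block 24 x 24 mm and 34 mm high with a red dot on top, 40 g, standing on the bench left of the pot; origin at the centre of its underside, z up its height. May be absent.
- can1: coil can, a loose square copper block 24 x 24 mm and 34 mm high with a yellow dot on top, 40 g, standing on the bench left of the pot; origin at the centre of its underside, z up its height. May be absent.
- can2: coil can, a loose square copper block 24 x 24 mm and 34 mm high with a black dot on top, 40 g, standing on the bench left of the pot; origin at the centre of its underside, z up its height. May be absent.
- can3: coil can, a loose square copper block 24 x 24 mm and 34 mm high with a white dot on top, 40 g, standing on the bench left of the pot; origin at the centre of its underside, z up its height. May be absent.
- pot: drying pot, fixed: round aluminium pot, 136 mm outside and about 122 mm inside diameter, rim 60 mm above the bench, inner floor at 12 mm, on a black disc 180 mm wide, 10 mm high. Origin on its axis at bench height, z up; turned up to 0.25 rad. The lid's ears belong on its +y and -y sides, each shown by a green mark on the base, 80 to 100 mm from the axis.
- tab (a point): top of the red tab on the pot's base that marks the collar's locked position: 36 mm radially, 16 mm wide, 12 mm high, 106 mm from the pot axis, at 115 degrees from the pot's +x towards +y.
- collar (a joint): angle (rad) of the lock collar captive round the pot; grows clockwise seen from above. 0 = open, stop at 1.05 = lug over the red tab. Starts at 0 to 0.15, stays where left; friction 0.15 N m (1.4 N at the lug). Two claws 40 mm wide, tops at 73 mm, span 70 to 92 mm from the axis; at 0 they stand at 150 and 330 degrees from pot +x towards +y, at 1.05 at 90 and 270, 4 mm above the seated lid's ears.
- lug (a point): middle of the top of the collar's red lug, an upright block 18 mm radially, 14 mm tangentially, from 32 to 66 mm above the bench, 112 mm from the pot axis; at collar 0 at 175 degrees from pot +x towards +y (robot side). It can be pinched from above across its 14 mm or pushed.
- lid: hot lid, loose, about 350 g: disc 138 mm wide, 4 mm thick, over a tapered plug 9 mm deep (120 mm wide at the disc, 106 mm below), two ears 26 mm wide on its +y and -y sides reaching 82 mm from the axis; fits either way round. Origin: centre of the plug's underside, z up; disc top 13 mm above it. Starts seated on the pot, where its origin is 51 mm above the bench.
- loop (a point): middle of the top bar of the lid's upright steel loop, on the lid's axis, 55 mm above the lid's origin. The bar is 8 mm thick and runs along the lid's y, 72 mm between the middles of its two 8 mm legs; 38 mm free between bar and disc. The lid hangs level from here.
- trivet: round terracotta trivet, fixed, 130 mm diameter, 12 mm high, free at the start; origin at the centre of its underside. The lid stands on it on its plug.
- lifter: lid lifter, loose, 200 g, C-shaped steel hook standing on two tines. Origin on the underside below the handle; z up, tines point to +x. Tines 5 mm thick, 8 mm wide, at y = +-16 mm, x = -36 to +16 mm; each has two lips 8 mm high, 5 mm thick at x = +-11.5 mm, an 18 mm trough for the loop bar between. Stem 40 mm wide at x = -36 to -28 mm, 78 mm high; arm above at 70 to 78 mm.
- handle (a point): grip point of the lifter's upright wooden handle, 22 x 22 mm, from 78 to 130 mm above the lifter's underside; this point is 106 mm above it, straight above the trough.
- hook (a point): middle between the two tines at the bottom of the trough, 5 mm above the lifter's underside, where the loop bar should lie.
- dock: blue tile where the lifter starts and must be left, fixed, 84 x 84 mm, 6 mm thick; origin at the centre of its underside.
- torch: bystander: yellow plastic torch lying on the bench, 150 x 46 x 46 mm
- flux_tin: bystander: steel flux tin, 62 mm diameter, 22 mm high
- solder_spool: bystander: blue solder spool, 52 mm diameter, 32 mm high
- loose_driver: bystander: a screwdriver lying on the bench

How it is judged:
By the outcome, as a careful person would: the job done as asked, in the order asked, and still so for the second after the job is handed in, with the robot touching nothing.
Of can0, can1, can2, can3 only 2 to 4 are there at a start; the rules pass over those that are not, and their reading is None.
At some moment in a run one of can0, can1, can2, can3 may be knocked a few centimetres aside while the robot is not near it.
It also fails if it takes over 210 s, if anything falls off the work surface, if the arm or the gripper's body presses on something with over 40 N, if the wrist force passes 120 N, or if a joint passes its speed limit or range.

ROBOT

A 6-joint arm with a two-finger parallel gripper is mounted at the origin on the work surface. World frame = base frame: x ahead of the robot, y to its left, z up, the work surface at z = 0. Lengths are in m, angles in degrees, forces in N, time in s.
With the tool pointing down it reaches from about 0.35 to 0.85 m from the base axis. Payload 8.1 kg.
Tool frame: the origin (TCP) lies midway between the tips of the shut fingers; the grasp point (between the pads) lies 19 mm behind it (r.pinch_z is the distance from the TCP to the grasp point, in m); z points along the fingers, y is the line along which they close (so a half turn about z gives the same grasp; the last joint's range is limited). The gripper opens to 85 mm and grips with 20 to 120 N. Pads are 22 mm wide; open, the fingers measure 114 mm over their backs; the gripper's body (76 mm by 85 mm) begins 54 mm behind the grasp point. The pads swing forward as they close: fully open they stand 13 mm farther back than shut.
Start: joints at [60.768, 7.471, 85.268, -0, 87.261, -4.893], TCP at [0.247, 0.547, 0.231] pointing down, gripper open.
Joint ranges: [-169.43, 169.43], [-51.17, 129.36], [1.28, 143.12], [-76.62, 256.62], [0, 156.53], [-152.29, 152.29]. Speed limits (degrees/s): [136.94, 136.94, 159.86, 180, 180, 180].

INTERFACE

Orientations are given as a 3x3 rotation matrix whose columns are the frame's x, y, z axes.
In Python, from station import r gives the robot as it stands.
- The arm moves only by the tool move_arm, never from a script. Its argument "steps" is one flat list of numbers, 7 for each row, row after row: the shift along the tool's x, y, z scaled (see below), then the turn, a rotation vector about the tool's x, y, z scaled (see below), then the opening, from 0 (shut) to 1 (fully open). In form: [x, y, z, wx, wy, wz, claw, x, y, z, wx, wy, wz, claw, ...]. A call has 1 to 12 rows; each row shifts and turns the commanded pose from where the row before left it, along the tool's axes as they then stand; what a row does not reach is not made up. The controller multiplies each number of a shift by 0.1 m and each number of a turn by 4 degrees. A row lasts 1/12 s, in which the tool goes at most 41.7 mm and 7.16 degrees, less where a joint would pass 70% of its speed; a pose out of reach is approached as far as the arm can. A call with a number of a shift or a turn outside -1 to 1 is refused whole. A call with a gripper value outside its range is refused whole. The fingers move at their own pace and stop on an object; "grip_force" is the grip in N (left out, the last holds). Time passes only in rows, so rows that do not move let the fingers close. It gives the time, the measured TCP pose, the force, the opening and the grip force at its end, in the units of the state.
- r.get_state(): the state, without advancing time (a new reading comes with each control period).
- r.get_image(name): name is "side" or "top"; returns (picture, depth): 480x640x3 uint8, red, green, blue; 480x640 float32, m along the optical axis (not along the pixel's ray), 0 where there is no reading.
- r.get_calibration(name): a dict with "intrinsics" (3x3 intrinsics, pixels), "xyz" and "attitude" of the camera in the world. Camera axes: x right, y down, z forward; pixel columns grow to the right and rows downward; lengths in m; the calibration is good to about 2 mm. A picture is of the moment at which its call begins. get_calibration takes no time and is no camera call.
- r.close_job(): hands the job in; it is judged then, once.
The state is a dict: "time": time; "q": joint angles; "joint_vel": joint speeds; "effort": joint torques, N m; "ee_pos": TCP position; "tcp_rot": TCP orientation; "force": force on the tool from outside, world axes, zero at the start; "ft_torque": the same for the moment, N m; "grip_width": opening from 0.0 (shut) to 1.0 (fully open); "grip_force": force on a finger pad.
Only numpy, scipy, OpenCV 4.12 (cv2) and the standard library are available. Lean on these libraries where they do the work, as an engineer would, in place of code of your own. Each camera call takes 0.05 s, during which the arm holds its last target. There are 200 camera calls.

## Working session

There is one attempt and no reset: what is moved stays moved. The work goes in short steps, Python scripts to look and compute and a tool call to move; the robot and the scene stay as the last step left them, time stands still between calls to the robot, and variables do not carry over. Pictures are saved under pics/ and viewed, at most 14 in all, crops included, and the job is handed in when it is done.

Besides the shell and the picture viewer there is one more tool, called after "Emit:" as a command line: name --argument value ..., lists and objects as JSON in quotes. move_arm: Moves the arm, as the interface text tells. Shifts and turns lie within -1 to 1; 1 stands for 0.1 m of shift or 4 degrees of turn. Its arguments: {"type":"object","properties":{"steps":{"type":"array"},"grip_force":{"type":"number"}},"required":["steps"]}

```bash
ls; mkdir -p pics
python3 - <<'E'
from station import r
import cv2,numpy as np
s=r.get_state();print(s)
for n in("top","side"):
    im,d=r.get_image(n);cv2.imwrite(f"pics/{n}0.png",im[:,:,::-1]);np.savez(f"{n}0.npz",im=im,d=d)
    print(r.get_calibration(n))
print(r.pinch_z)
E
```

```text
pics
{'time': 0.0, 'q': array([ 6.07692759e+01,  7.51678485e+00,  8.53290846e+01, -6.74727995e-04,
        8.72615519e+01, -4.89159189e+00]), 'joint_vel': array([ 0.06519385, -0.01126836, -0.01807726,  0.05165251,  0.04992077,
       -0.03186731]), 'effort': array([ 1.51939485e-04, -5.69410086e+01, -5.00547802e+01, -1.43525563e-04,
        1.50642759e-02, -1.50297575e-05]), 'ee_pos': array([0.24698192, 0.54620502, 0.23022882]), 'tcp_rot': array([[-9.11122175e-01,  4.12135370e-01, -9.05278067e-04],
       [ 4.12136338e-01,  9.11120707e-01, -1.64185459e-03],
       [ 1.48151244e-04, -1.86902811e-03, -9.99998242e-01]]), 'force': array([-0.49034264, -0.22669541, -0.18542802]), 'ft_torque': array([-0.01556143, -0.03635773, -0.01919768]), 'grip_force': 0.0, 'grip_width': 0.9964568053976882}
{'intrinsics': array([[556.69424532,   0.        , 325.6442043 ],
       [  0.        , 556.69424532, 246.51195581],
       [  0.        ,   0.        ,   1.        ]]), 'xyz': array([0.44734391, 0.04539212, 1.15727537]), 'attitude': array([[ 0.00134682, -0.9951175 ,  0.09868814],
       [-0.99932822, -0.00495369, -0.03631223],
       [ 0.03662381, -0.09857294, -0.99445567]])}
{'intrinsics': array([[475.84586743,   0.        , 317.16077468],
       [  0.        , 475.84586743, 236.89731675],
       [  0.        ,   0.        ,   1.        ]]), 'xyz': array([0.39027478, 0.68657637, 0.69835459]), 'attitude': array([[-0.96632364, -0.16768639,  0.19519194],
       [-0.25732539,  0.62525202, -0.73677918],
       [ 0.00150368, -0.76219498, -0.64734577]])}
0.0187
```

View pics/top0.png

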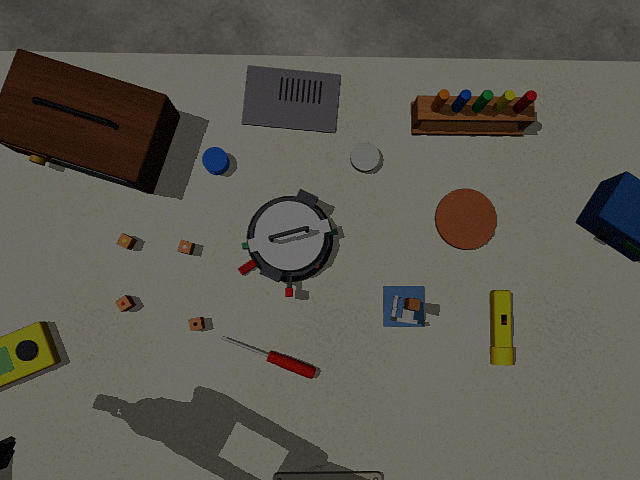

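View pics/side0.png

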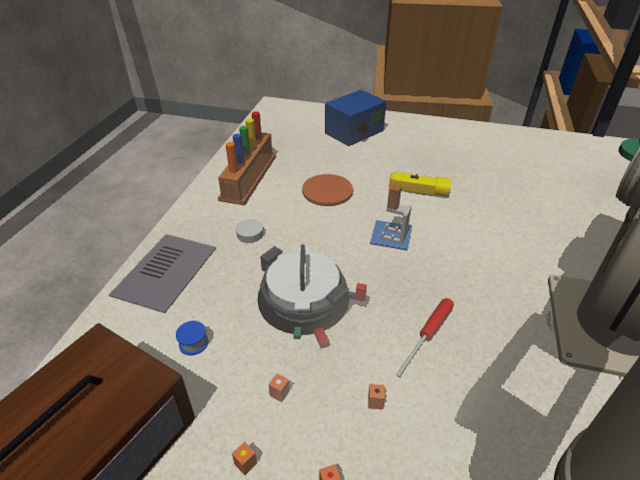

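```bash
cat > h.py <<'E'
from station import r
import cv2,numpy as np
def look(n,save=None):
    im,d=r.get_image(n)
    if save: cv2.imwrite(f"pics/{save}.png",im[:,:,::-1])
    return im,d
def cloud(n,d):
    c=r.get_calibration(n);K=c["intrinsics"];v,u=np.mgrid[:480,:640]
    p=np.stack([(u-K[0,2])/K[0,0]*d,(v-K[1,2])/K[1,1]*d,d],-1)
    P=p@np.array(c["attitude"]).T+c["xyz"];P[d<=0]=np.nan
    return P
def ray(n,uv,z):
    c=r.get_calibration(n);K=c["intrinsics"];uv=np.atleast_2d(uv).astype(float)
    d=np.c_[(uv[:,0]-K[0,2])/K[0,0],(uv[:,1]-K[1,2])/K[1,1],np.ones(len(uv))]@np.array(c["attitude"]).T
    t=(z-c["xyz"][2])/d[:,2];return (c["xyz"]+d*t[:,None])[:,:2]
def proj(n,P):
    c=r.get_calibration(n);q=(np.atleast_2d(P)-c["xyz"])@np.array(c["attitude"]);return q[:,:2]/q[:,2:]*c["intrinsics"][0,0]+c["intrinsics"][:2,2]
def blobs(mask,amin=15):
    n,l,s,c=cv2.connectedComponentsWithStats(mask.astype(np.uint8));return [(l==i,s[i,4],c[i]) for i in range(1,n) if s[i,4]>=amin]
def rect(xy):
    (c,wh,a)=cv2.minAreaRect((xy*1000).astype(np.float32));return np.round(c,1),np.round(wh,1),round(a,1)
E
python3 - <<'E'
from h import *
for n in("top","side"):
    z=np.load(n+"0.npz");im,d=z["im"],z["d"];P=cloud(n,d);hsv=cv2.cvtColor(im,cv2.COLOR_RGB2HSV)
    H,S,V=[hsv[...,i].astype(int) for i in range(3)]
    print(n)
    for nm,m in dict(red=((H<4)|(H>176))&(S>170)&(V>60),green=(H>50)&(H<85)&(S>100),terra=(H>=5)&(H<12)&(S>120),blue=(H>100)&(H<115)&(S>100),).items():
        for b,a,c in blobs(m,12):
            q=P[b];print(nm,a,c.round(1),np.nanmedian(q,0).round(4),"zmax",np.nanpercentile(q[:,2],97).round(3))
z=np.load("top0.npz");P=cloud("top",z["d"]);im=z["im"]
def big(x0,x1,y0,y1,nm,src="top"):
    cv2.imwrite(nm,cv2.resize(im[y0:y1,x0:x1,::-1],None,fx=4,fy=4,interpolation=cv2.INTER_CUBIC))
a=cv2.resize(im[185:305,225:345,::-1],None,fx=4,fy=4,interpolation=2);b=cv2.resize(im[260:350,360:450,::-1],(320,320),interpolation=2)
o=np.zeros((480,800,3),np.uint8);o[:,:480]=a;o[:320,480:]=b;cv2.imwrite("pics/z.png",np.clip(o*1.5,0,255).astype(np.uint8))
E
```

```text
top
red 79 [531.1  95. ] [ 0.8395 -0.3823  0.1457] zmax 0.149
red 111 [246.5 266.4] [0.5198 0.1667 0.0119] zmax 0.016
red 51 [288.5 292.1] [0.4661 0.0771 0.0648] zmax 0.069
red 495 [291.1 364.9] [0.3214 0.073  0.0231] zmax 0.028
green 240 [482.3 100.5] [ 0.8343 -0.295   0.1316] zmax 0.148
green 41 [332.9 231.8] [ 0.5913 -0.0118  0.0104] zmax 0.014
green 116 [630.7 247.7] [ 0.557  -0.6118  0.0615] zmax 0.076
green 35 [244.9 245.3] [0.5632 0.1698 0.0111] zmax 0.015
green 253 [  4.8 361.1] [0.3299 0.6292 0.0354] zmax 0.039
terra 7433 [ 78.5 115.2] [0.7975 0.4741 0.1193] zmax 0.123
terra 109 [437.6 103.6] [ 0.8314 -0.2097  0.1102] zmax 0.144
terra 17 [50.1 99.1] [0.8276 0.5293 0.12  ] zmax 0.123
terra 16 [489.4 107.2] [ 0.8436 -0.3271  0.0707] zmax 0.073
terra 12 [415.2 107. ] [ 0.8441 -0.1793  0.0509] zmax 0.067
terra 18 [508.3 108.6] [ 0.84   -0.3673  0.07  ] zmax 0.072
terra 16 [464.5 111.1] [ 0.8318 -0.2766  0.0714] zmax 0.074
terra 14 [413.5 114.1] [ 0.8389 -0.1791  0.0273] zmax 0.064
terra 28 [513.8 124.2] [ 0.8168 -0.395   0.014 ] zmax 0.067
terra 12 [449.8 125.9] [ 0.8207 -0.2607
[... 1145 characters left out ...]
36
terra 188 [376.6 391.4] [0.4052 0.2663 0.0338] zmax 0.036
terra 15 [184.1 417.6] [0.677  0.3825 0.0286] zmax 0.04
terra 25 [169.6 443.6] [0.6868 0.4163 0.0109] zmax 0.015
terra 399 [243.5 458.2] [0.5676 0.4158 0.0327] zmax 0.036
terra 17 [154.5 460.5] [0.6955 0.444  0.0116] zmax 0.016
terra 217 [329.3 473.2] [0.4469 0.4065 0.0341] zmax 0.036
terra 26 [145.1 471.4] [0.7007 0.4604 0.0109] zmax 0.016
blue 1144 [575.7  57.4] [-0.163  -1.6389 -0.0467] zmax 0.027
blue 984 [354.2 103.9] [ 0.6211 -0.6041  0.0992] zmax 0.102
blue 98 [236.9 142.1] [ 0.8387 -0.2492  0.1349] zmax 0.147
blue 391 [387.3 236.1] [ 0.456  -0.1442  0.0059] zmax 0.008
blue 696 [190.9 335.6] [0.7378 0.2378 0.0314] zmax 0.034
```

View pics/z.png

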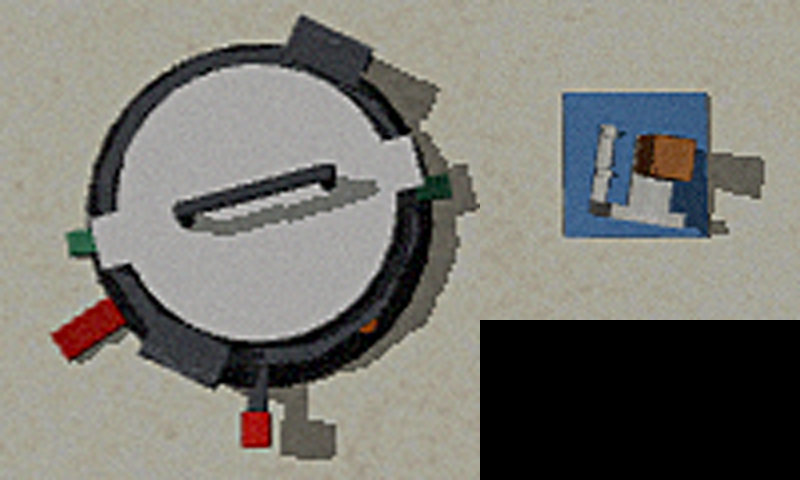

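```bash
cat > meas.py <<'E'
from h import *
def cans(n,im,d):
    P=cloud(n,d);hsv=cv2.cvtColor(im,cv2.COLOR_RGB2HSV)
    roi=(P[...,0]>.3)&(P[...,0]<.7)&(P[...,1]>.2)&(P[...,1]<.5)
    m=roi&(P[...,2]>.029)&(P[...,2]<.04)
    for b,a,c in blobs(m,25):
        v,u=np.nonzero(b);xy=ray(n,np.c_[u,v],.034);px=im[b].astype(int)
        k=np.median(P[b][:,2])
        print(n,"can",a,c.round(0),"mean",(xy.mean(0)*1000).round(1),rect(xy),"med rgb",np.median(px,0),"z",k.round(3))
if __name__=="__main__":
    for n in("top","side"):
        z=np.load(n+"0.npz");im,d=z["im"],z["d"];cans(n,im,d)
        P=cloud(n,d);hsv=cv2.cvtColor(im,cv2.COLOR_RGB2HSV);H,S,V=[hsv[...,i].astype(int) for i in range(3)]
        X,Y,Z=P[...,0],P[...,1],P[...,2]
        def out(nm,m,z):
            v,u=np.nonzero(m);xy=ray(n,np.c_[u,v],z);print(n,nm,m.sum(),"mean",(xy.mean(0)*1000).round(1),*rect(xy))
        near=np.hypot(X-.577,Y-.079)<.12
        out("loopbar",near&(Z>.098)&(Z<.115),.110)
        out("lugtop",near&(Z>.06)&(Z<.07)&((H<6)|(H>174))&(S>150),.066)
        out("handletop",(abs(X-.447)<.08)&(abs(Y+.14)<.08)&(Z>.131)&(Z<.142),.136)
        out("dock",(abs(X-.447)<.08)&(abs(Y+.14)<.08)&(H>95)&(H<120)&(S>80),.006)
        tm=(np.hypot(X-.62,Y+.287)<.09)&(Z>.006)&(H<14)&(S>100)
        c=max(cv2.findContours(tm.astype(np.uint8),0,1)[0],key=len)[:,0];e=cv2.fitEllipse((ray(n,c,.012)*1000).astype(np.float32));print("trivet",e)
        lm=near&(Z>.059)&(Z<.070)&(S<50)&(V>90)
        v,u=np.nonzero(lm);xy=ray(n,np.c_[u,v],.064);print("lid mean",xy.mean(0))
        q=xy-xy.mean(0);f=q[np.hypot(*q.T)>.073];w=np.hypot(*f.T);
        for s in(1,-1):
            g=f[s*f[:,1]>0];print("ear",len(g),(xy.mean(0)+g.mean(0)).round(4))
        for b,a,c in blobs(near&(H>45)&(H<90)&(S>80),10):
            v,u=np.nonzero(b);print("green",a,ray(n,np.c_[u,v],.010).mean(0).round(4))
        for b,a,c in blobs(near&(Z>.055)&(Z<.085)&(V<95)&(S<90),30):
            print("claw?",a,np.nanmedian(P[b],0).round(4))
        # lifter tines/stem
        lf=(abs(X-.447)<.05)&(abs(Y+.14)<.06)&(S<60)&(V>90)
        out("tines",lf&(Z>.007)&(Z<.024),.015);out("arm",lf&(Z>.076)&(Z<.09),.084)
E
python3 meas.py
```

```text
top can 29 [151. 185.] mean [683.4 359.9] (array([685.1, 359.8]), array([ 4.5, 32.9]), 73.7) med rgb [7. 2. 0.] z 0.034
top can 145 [124. 241.] mean [568.8 408.9] (array([568.8, 408.6]), array([24.9, 23.1]), 63.7) med rgb [112.  73.  42.] z 0.033
top can 140 [184. 246.] mean [557.5 288.3] (array([557.7, 288.3]), array([24.5, 23.4]), 76.1) med rgb [112.  69.  40.] z 0.033
top can 152 [123. 303.] mean [444.1 406.5] (array([444.3, 406.2]), array([24.4, 24.7]), 34.7) med rgb [111.  73.  43.] z 0.034
top can 144 [195. 324.] mean [403.7 263.7] (array([403.8, 263.6]), array([23.3, 24.2]), 11.4) med rgb [112.  69.  40.] z 0.034
top loopbar 174 mean [577.8  78.9] [577.9  78.5] [ 8.  78.3] 15.4
top lugtop 61 mean [466.1  77.1] [466.1  77. ] [15.6 11.7] 0.4
top handletop 135 mean [ 443.5 -153.7] [ 443.6 -153.7] [22.2 21.5] 81.9
top dock 1094 mean [ 442.3 -155.7] [ 439.  -158.1] [81.4 83.1] 89.5
trivet ((621.6771240234375, -290.1968688964844), (126.72789001464844, 127.83309173583984), 33.930606842041016)
lid mean [0.57809699 0.07925351]
ear 51 [0.5576 0.1531]
ear 61 [0.5985 0.0045]
green 44 [ 0.
[... 927 characters left out ...]
mean [576.5  88.4] [577.6  86. ] [ 7.2 87.1] 16.1
side lugtop 35 mean [467.8  80.4] [467.7  80.3] [14.7 10.2] 11.3
side handletop 82 mean [ 444.  -150.2] [ 444.2 -149.7] [29.  22.2] 82.2
side dock 484 mean [ 446.2 -144.7] [ 440.3 -153.6] [83.8 81.5] 89.9
trivet ((621.5787963867188, -284.973388671875), (125.22042083740234, 127.53327941894531), 26.06835174560547)
lid mean [0.5781908  0.08446496]
ear 46 [0.5555 0.1552]
ear 78 [0.5951 0.0129]
green 36 [0.566  0.1671]
claw? 170 [0.6524 0.0508 0.0723]
claw? 31 [0.5688 0.1159 0.0742]
claw? 244 [0.5038 0.117  0.0714]
side tines 191 mean [ 436.2 -147.2] [ 439.4 -151.3] [78.2 74.6] 3.0
side arm 167 mean [ 424.5 -145.5] [ 432.6 -147.6] [51.3 50.3] 80.7
```

Emit:
move_arm --steps '[-0.234, -0.278, 0, 0, 0, 0, 1, -0.234, -0.278, 0, 0, 0, 0, 1, -0.234, -0.278, 0, 0, 0, 0, 1, -0.234, -0.278, 0, 0, 0, 0, 1, -0.234, -0.278, 0, 0, 0, 0, 1, -0.234, -0.278, 0, 0, 0, 0, 1, -0.234, -0.278, 0, 0, 0, 0, 1, -0.234, -0.278, 0, 0, 0, 0, 1, -0.234, -0.278, 0, 0, 0, 0, 1, -0.234, -0.278, 0, 0, 0, 0, 1]'

```text
time: 0.93
ee_pos: [0.3457, 0.1953, 0.231]
tcp_rot: [[-0.911, 0.412, -0.0], [0.412, 0.911, -0.0], [0.0, -0.0, -1.0]]
force: [1.9, -0.9, 0.1]
grip_width: 0.999
grip_force: 0.0
```

Emit:
move_arm --steps '[-0.234, -0.278, 0, 0, 0, 0, 1, -0.234, -0.278, 0, 0, 0, 0, 1, -0.234, -0.278, 0, 0, 0, 0, 1, -0.234, -0.278, 0, 0, 0, 0, 1, -0.234, -0.278, 0, 0, 0, 0, 1, -0.234, -0.278, 0, 0, 0, 0, 1, -0.234, -0.278, 0, 0, 0, 0, 1, -0.234, -0.278, 0, 0, 0, 0, 1, -0.234, -0.278, 0, 0, 0, 0, 1, -0.234, -0.278, 0, 0, 0, 0, 1]'

```text
time: 1.77
ee_pos: [0.4444, -0.1547, 0.231]
tcp_rot: [[-0.911, 0.413, -0.0], [0.413, 0.911, 0.0], [0.0, 0.0, -1.0]]
force: [0.1, 1.0, 0.2]
grip_width: 1.0
grip_force: 0.0
```

Emit:
move_arm --steps '[0, 0, 0, 0, 0, 1, 1, 0, 0, 0, 0, 0, 1, 1, 0, 0, 0, 0, 0, 1, 1, 0, 0, 0, 0, 0, 1, 1, 0, 0, 0, 0, 0, 1, 1, 0, 0, 0, 0, 0, 1, 1, 0, 0, 0, 0, 0, 1, 1, 0, 0, 0, 0, 0, 1, 1, 0, 0, 0, 0, 0, 1, 1, 0, 0, 0, 0, 0, 1, 1]'

```text
time: 2.6
ee_pos: [0.4442, -0.1526, 0.2308]
tcp_rot: [[-0.43, 0.903, -0.001], [0.903, 0.43, 0.0], [0.001, -0.001, -1.0]]
force: [-0.3, -0.1, -0.9]
grip_width: 0.996
grip_force: 0.0
```

Emit:
move_arm --steps '[0, 0, 0, 0, 0, 1, 1, 0, 0, 0, 0, 0, 1, 1, 0, 0, 0, 0, 0, 1, 1, 0, 0, 0, 0, 0, 1, 1, 0, 0, 0, 0, 0, 1, 1, 0, 0, 0, 0, 0, 1, 1, 0, 0, 0, 0, 0, 1, 1, 0, 0, 0, 0, 0, 1, 1, 0, 0, 0, 0, 0, 0.6, 1, 0, 0, 0, 0, 0, 0, 1, 0, 0, 0, 0, 0, 0, 1]'

```text
time: 3.52
ee_pos: [0.4443, -0.1527, 0.231]
tcp_rot: [[0.15, 0.989, -0.001], [0.989, -0.15, 0.0], [0.0, -0.001, -1.0]]
force: [-0.2, 0.3, -0.7]
grip_width: 1.002
grip_force: 0.0
```

```bash
cat >> h.py <<'E'
def go(x,y,yaw=None,z=None):
    "tool-frame units from the present pose to a world target; yaw = world angle of tool y"
    s=r.get_state();R=np.array(s["tcp_rot"]);p=s["ee_pos"];a=np.degrees(np.arctan2(R[1,1],R[0,1]))
    t=np.array([x,y,p[2] if z is None else z])
    print("t",round(s["time"],2),"p",p.round(4),"yaw",a.round(2),"tilt",R[:2,2].round(4),"grip",round(s["grip_width"],3),round(s["grip_force"],1),"F",s["force"].round(1))
    print("shift units",(R.T@(t-p)*10).round(3),"turn units", None if yaw is None else round(((a-yaw+90)%180-90)/4,3))
E
python3 - <<'E'
from h import *
go(.444,-.152,-8.8,.096)
E
```

```text
t 3.52 p [ 0.4443 -0.1527  0.231 ] yaw -8.65 tilt [-0.0006  0.0003] grip 1.002 0.0 F [-0.2  0.3 -0.7]
shift units [ 0.006 -0.003  1.35 ] turn units 0.037
```

Emit:
move_arm --steps '[0, 0, 0.25, 0, 0, 0, 1, 0, 0, 0.25, 0, 0, 0, 1, 0, 0, 0.25, 0, 0, 0, 1, 0, 0, 0.25, 0, 0, 0, 1, 0, 0, 0.2, 0, 0, 0, 1, 0, 0, 0.15, 0, 0, 0, 1, 0, 0, 0, 0, 0, 0, 1]'

```text
time: 4.1
ee_pos: [0.4419, -0.1516, 0.0924]
tcp_rot: [[0.15, 0.989, -0.006], [0.989, -0.15, 0.003], [0.002, -0.006, -1.0]]
force: [-0.9, 0.1, -0.4]
grip_width: 1.002
grip_force: 0.0
```

Emit:
move_arm --steps '[0, 0, 0, 0, 0, 0, 0, 0, 0, 0, 0, 0, 0, 0, 0, 0, 0, 0, 0, 0, 0, 0, 0, 0, 0, 0, 0, 0, 0, 0, 0, 0, 0, 0, 0, 0, 0, 0, 0, 0, 0, 0, 0, 0, 0, 0, 0, 0, 0, 0, 0, 0, 0, 0, 0, 0]' --grip_force 70

```text
time: 4.77
ee_pos: [0.4449, -0.1531, 0.0974]
tcp_rot: [[0.152, 0.988, 0.001], [0.988, -0.152, -0.001], [-0.001, 0.001, -1.0]]
force: [-2.2, 1.1, 5.9]
grip_width: 0.248
grip_force: 68.2
```

Run:
```python
from h import *
im,d=look("side","s1");cv2.imwrite("pics/s1c.png",cv2.resize(im[130:330,220:460,::-1],None,fx=3,fy=3,interpolation=2))
go(.444,-.152,-8.8,.231)
```

```text
t 4.82 p [ 0.4448 -0.153   0.0974] yaw -8.73 tilt [ 0.0007 -0.0007] grip 0.244 68.2 F [-3.2  0.2  6. ]
shift units [ 0.008 -0.009 -1.336] turn units 0.018
```

View pics/s1c.png

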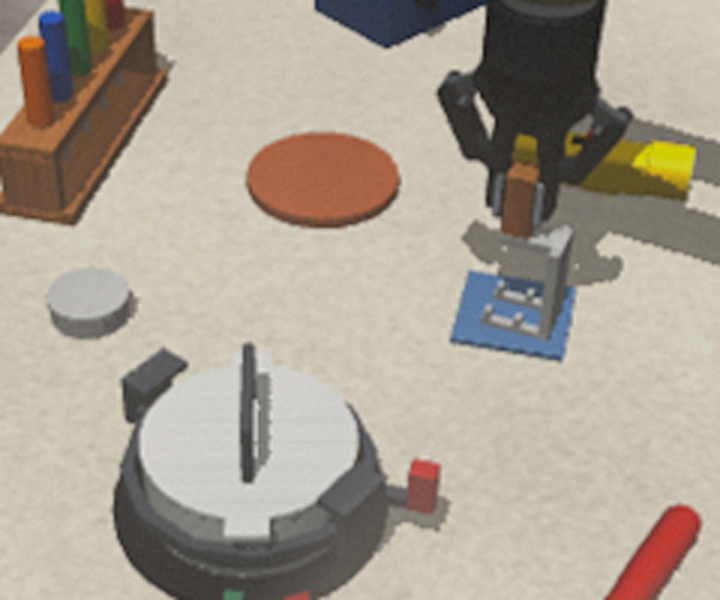

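Emit:
move_arm --steps '[0, 0, -0.07, 0, 0, 0, 0, 0, 0, -0.17, 0, 0, 0, 0, 0, 0, -0.2, 0, 0, -0.7, 0, 0, 0, -0.2, 0, 0, -0.7, 0, 0, 0, -0.2, 0, 0, -0.7, 0, 0, 0, -0.2, 0, 0, -0.7, 0, 0, 0, -0.2, 0, 0, -0.8, 0, 0, 0, -0.1, 0, 0, -0.8, 0, 0, 0, 0, 0, 0, -0.8, 0, 0, 0, 0, 0, 0, -0.8, 0, 0, 0, 0, 0, 0, 0, 0]'

```text
time: 5.73
ee_pos: [0.4446, -0.1528, 0.231]
tcp_rot: [[-0.266, 0.964, 0.001], [0.964, 0.266, -0.0], [-0.0, 0.001, -1.0]]
force: [0.2, 0.3, -1.9]
grip_width: 0.25
grip_force: 68.5
```

Run:
```python
from h import *
go(.5346,.0685,15.4,.1714)
for n in("top","side"):
    im,d=look(n);P=cloud(n,d);X,Y,Z=P[...,0],P[...,1],P[...,2];hsv=cv2.cvtColor(im,cv2.COLOR_RGB2HSV)
    S,V=hsv[...,1].astype(int),hsv[...,2]
    lf=(abs(X-.437)<.055)&(abs(Y+.15)<.06)&(S<70)&(V>70)&(Z>.12)&(Z<.17)
    v,u=np.nonzero(lf)
    if len(u):print(n,len(u),"z",np.percentile(Z[lf],[2,50,98]).round(4),rect(P[lf][:,:2]))
```

```text
t 5.73 p [ 0.4446 -0.1528  0.231 ] yaw 15.42 tilt [ 0.0006 -0.0002] grip 0.25 68.5 F [ 0.2  0.3 -1.9]
shift units [1.894 1.456 0.596] turn units 0.004
top 104 z [0.1407 0.144  0.1538] (array([ 434.2, -140.8]), array([44.2,  8.8]), 16.9)
side 311 z [0.1388 0.145  0.1681] (array([ 435.7, -156.1]), array([51.9, 43.6]), 16.8)
```

Emit:
move_arm --steps '[0.15, 0.1, 0, 0, 0, 0, 0, 0.25, 0.2, 0, 0, 0, 0, 0, 0.25, 0.2, 0, 0, 0, 0, 0, 0.25, 0.2, 0, 0, 0, 0, 0, 0.25, 0.2, 0, 0, 0, 0, 0, 0.25, 0.2, 0, 0, 0, 0, 0, 0.25, 0.2, 0, 0, 0, 0, 0, 0.14, 0.1, 0, 0, 0, 0, 0, 0.1, 0.056, 0, 0, 0, 0, 0, 0, 0, 0, 0, 0, 0, 0]'

```text
time: 6.67
ee_pos: [0.5352, 0.0698, 0.2299]
tcp_rot: [[-0.264, 0.964, -0.001], [0.964, 0.264, 0.001], [0.001, -0.001, -1.0]]
force: [0.1, 0.6, -1.0]
grip_width: 0.249
grip_force: 68.8
```

Emit:
move_arm --steps '[0, 0, 0.1, 0, 0, 0, 0, 0, 0, 0.15, 0, 0, 0, 0, 0, 0, 0.15, 0, 0, 0, 0, 0, 0, 0.1, 0, 0, 0, 0, 0, 0, 0.1, 0, 0, 0, 0, 0, 0, 0, 0, 0, 0, 0, 0, 0, 0, 0, 0, 0, 0]'

```text
time: 7.25
ee_pos: [0.5347, 0.0673, 0.1697]
tcp_rot: [[-0.262, 0.965, -0.001], [0.965, 0.262, -0.0], [0.0, -0.001, -1.0]]
force: [0.8, 0.4, -1.9]
grip_width: 0.249
grip_force: 68.9
```

Run:
```python
from h import *
go(.578,.0805,15.4,.1714)
im,d=look("side");cv2.imwrite("pics/s2.png",cv2.resize(im[160:340,220:400,::-1],None,fx=3.3,fy=3.3,interpolation=2))
```

```text
t 7.25 p [0.5347 0.0673 0.1697] yaw 15.21 tilt [-0.0013 -0.0002] grip 0.249 68.9 F [ 0.8  0.4 -1.9]
shift units [ 0.014  0.452 -0.018] turn units -0.047
```

View pics/s2.png

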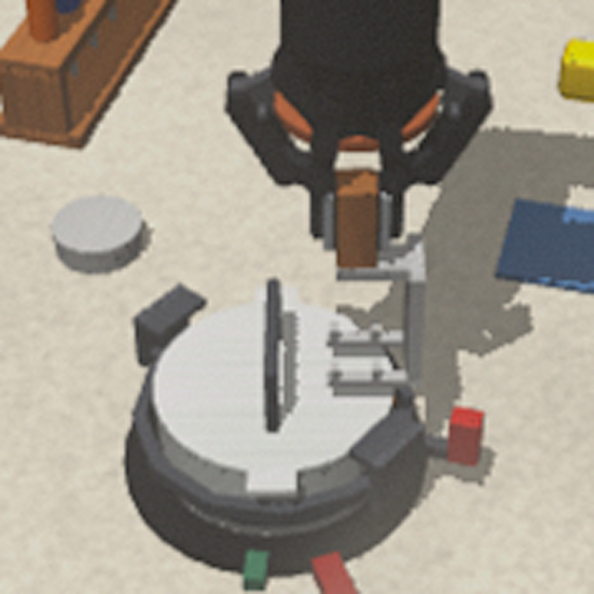

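Emit:
move_arm --steps '[0.01, 0.07, 0, 0, 0, 0, 0, 0, 0.08, 0, 0, 0, 0, 0, 0, 0.08, 0, 0, 0, 0, 0, 0, 0.08, 0, 0, 0, 0, 0, 0, 0.08, 0, 0, 0, 0, 0, 0, 0.06, 0, 0, 0, 0, 0, 0, 0, 0, 0, 0, 0, 0, 0, 0, 0, 0, 0, 0, 0]'

```text
time: 7.97
ee_pos: [0.5786, 0.0808, 0.17]
tcp_rot: [[-0.263, 0.965, -0.001], [0.965, 0.263, -0.0], [0.0, -0.001, -1.0]]
force: [0.1, -0.2, -1.9]
grip_width: 0.25
grip_force: 68.8
```

Run:
```python
from h import *
go(.578,.0805,15.4,.1714)
im,d=look("side");im2,_=look("top")
o=np.zeros((500,800,3),np.uint8);o[:,:400]=cv2.resize(im[180:330,230:350,::-1],(400,500),interpolation=2);o[:,400:]=cv2.resize(im2[180:305,230:330,::-1],(400,500),interpolation=2)
cv2.imwrite("pics/s3.png",o)
```

```text
t 7.97 p [0.5786 0.0808 0.17  ] yaw 15.27 tilt [-0.0006 -0.0001] grip 0.25 68.8 F [ 0.1 -0.2 -1.9]
shift units [-0.001 -0.006 -0.014] turn units -0.032
```

View pics/s3.png

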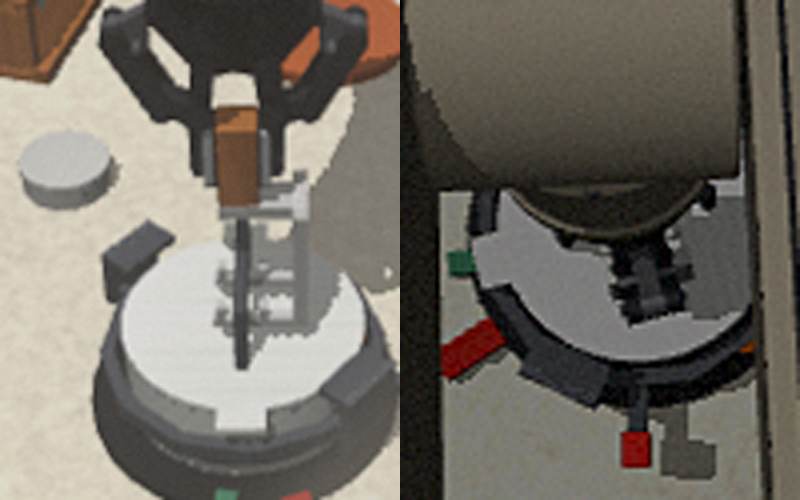

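Emit:
move_arm --steps '[0, 0, -0.06, 0, 0, 0, 0, 0, 0, -0.06, 0, 0, 0, 0, 0, 0, -0.04, 0, 0, 0, 0, 0, 0, -0.03, 0, 0, 0, 0, 0, 0, -0.03, 0, 0, 0, 0, 0, 0, -0.05, 0, 0, 0, 0, 0, 0, -0.07, 0, 0, 0, 0, 0, 0, -0.1, 0, 0, 0, 0, 0, 0, -0.1, 0, 0, 0, 0, 0, 0, -0.1, 0, 0, 0, 0, 0, 0, -0.06, 0, 0, 0, 0, 0, 0, 0, 0, 0, 0, 0]'

```text
time: 9.07
ee_pos: [0.5796, 0.0808, 0.2431]
tcp_rot: [[-0.263, 0.965, 0.004], [0.965, 0.263, 0.0], [-0.001, 0.004, -1.0]]
force: [0.6, -0.4, -4.7]
grip_width: 0.25
grip_force: 69.0
```

```bash
cat >> h.py <<'E'
def lid(n="side",x0=.58,y0=.08,rad=.12,zl=None):
    im,d=look(n);P=cloud(n,d);hsv=cv2.cvtColor(im,cv2.COLOR_RGB2HSV);S,V=hsv[...,1].astype(int),hsv[...,2]
    m=(np.hypot(P[...,0]-x0,P[...,1]-y0)<rad)&(S<50)&(V>(90 if n=="top" else 150))&(abs(P[...,2]-zl)<.012)
    b=max(blobs(m),key=lambda t:t[1]);q=P[b[0]];A=np.c_[q[:,:2],np.ones(len(q))]
    c=np.linalg.lstsq(A,q[:,2],rcond=None)[0];z0=np.median(q[:,2])
    v,u=np.nonzero(b[0]);xy=ray(n,np.c_[u,v],z0)
    print(n,"lid px",b[1],"z",z0.round(4),"slope deg",np.degrees(c[:2]).round(2),"mean",xy.mean(0).round(4),"rect",rect(xy),"circ",[np.round(k,4) for k in cv2.minEnclosingCircle((xy*1000).astype(np.float32))])
    return xy
E
python3 - <<'E'
from h import *
go(.6215,-.288,9.2)
lid("side",zl=.11);
E
```

```text
t 9.07 p [0.5796 0.0808 0.2431] yaw 15.26 tilt [0.0039 0.0002] grip 0.25 69.0 F [ 0.6 -0.4 -4.7]
shift units [-3.668e+00 -5.660e-01  1.000e-03] turn units 1.516
side lid px 2285 z 0.1184 slope deg [-0.03  0.03] mean [0.5822 0.0983] rect (array([582.1,  82.2]), array([132. , 137.7]), 64.1) circ [array([581.6628,  87.4594]), np.float64(76.4124)]
```

Emit:
move_arm --steps '[0, 0, 0, 0, 0, 0.3, 0, 0, 0, 0, 0, 0, 0.4, 0, 0, 0, 0, 0, 0, 0.4, 0, 0, 0, 0, 0, 0, 0.416, 0, 0, 0, 0, 0, 0, 0, 0, -0.05, 0, 0, 0, 0, 0, 0, -0.1, 0, 0, 0, 0, 0, 0, -0.15, 0, 0, 0, 0, 0, 0, -0.2, -0.02, 0, 0, 0, 0, 0, -0.2, -0.02, 0, 0, 0, 0, 0, -0.2, -0.02, 0, 0, 0, 0, 0, -0.2, -0.02, 0, 0, 0, 0, 0]'

```text
time: 10.12
ee_pos: [0.5879, -0.0311, 0.2401]
tcp_rot: [[-0.16, 0.987, -0.0], [0.987, 0.16, -0.0], [-0.0, -0.0, -1.0]]
force: [-0.1, 0.4, -5.0]
grip_width: 0.248
grip_force: 68.9
```

Emit:
move_arm --steps '[-0.25, -0.02, 0, 0, 0, 0, 0, -0.25, -0.02, 0, 0, 0, 0, 0, -0.25, -0.02, 0, 0, 0, 0, 0, -0.25, -0.02, 0, 0, 0, 0, 0, -0.25, -0.02, 0, 0, 0, 0, 0, -0.25, 0, 0, 0, 0, 0, 0, -0.25, 0, 0, 0, 0, 0, 0, -0.2, 0, 0, 0, 0, 0, 0, -0.2, 0, 0, 0, 0, 0, 0, -0.15, 0, 0, 0, 0, 0, 0, -0.12, 0, 0, 0, 0, 0, 0, -0.08, 0, 0, 0, 0, 0, 0]'

```text
time: 11.12
ee_pos: [0.6177, -0.2797, 0.2398]
tcp_rot: [[-0.159, 0.987, -0.001], [0.987, 0.159, -0.0], [0.0, -0.001, -1.0]]
force: [-0.9, 0.1, -3.9]
grip_width: 0.247
grip_force: 68.9
```

Emit:
move_arm --steps '[-0.05, 0, 0, 0, 0, 0, 0, -0.02, 0, 0, 0, 0, 0, 0, 0, 0, 0, 0, 0, 0, 0, 0, 0, 0, 0, 0, 0, 0, 0, 0, 0, 0, 0, 0, 0, 0, 0, 0, 0, 0, 0, 0]'

```text
time: 11.62
ee_pos: [0.6194, -0.2837, 0.2404]
tcp_rot: [[-0.161, 0.987, 0.0], [0.987, 0.161, 0.0], [0.0, 0.0, -1.0]]
force: [-0.6, 0.6, -5.1]
grip_width: 0.25
grip_force: 68.9
```

Run:
```python
from h import *
go(.6215,-.288,9.2)
lid("side",.62,-.29,zl=.118);
lid("top",.62,-.29,zl=.118);
```

```text
t 11.62 p [ 0.6194 -0.2837  0.2404] yaw 9.25 tilt [0.0001 0.0001] grip 0.25 68.9 F [-0.6  0.6 -5.1]
shift units [-0.046  0.014 -0.   ] turn units 0.013
side lid px 990 z 0.1156 slope deg [0.04 0.06] mean [ 0.6223 -0.2671] rect (array([ 621.1, -284.2]), array([136.5, 137.4]), 58.3) circ [array([ 621.6283, -276.7635]), np.float64(75.6456)]
top lid px 2311 z 0.1151 slope deg [0.06 0.17] mean [ 0.6242 -0.2621] rect (array([ 624.7, -260.3]), array([104.9, 137.2]), 77.9) circ [array([ 622.5611, -274.2781]), np.float64(73.0148)]
```

Emit:
move_arm --steps '[-0.02, 0.01, 0.05, 0, 0, 0, 0, -0.03, 0.004, 0.1, 0, 0, 0, 0, 0, 0, 0.13, 0, 0, 0, 0, 0, 0, 0.13, 0, 0, 0, 0, 0, 0, 0.13, 0, 0, 0, 0, 0, 0, 0.12, 0, 0, 0, 0, 0, 0, 0.1, 0, 0, 0, 0, 0, 0, 0.06, 0, 0, 0, 0, 0, 0, 0.03, 0, 0, 0, 0, 0, 0, 0.02, 0, 0, 0, 0, 0, 0, 0.02, 0, 0, 0, 0, 0, 0, 0.02, 0, 0, 0, 0]'

```text
time: 12.72
ee_pos: [0.622, -0.2895, 0.1502]
tcp_rot: [[-0.16, 0.987, 0.002], [0.987, 0.16, -0.001], [-0.001, 0.001, -1.0]]
force: [0.2, -0.2, -4.9]
grip_width: 0.246
grip_force: 68.9
```

Emit:
move_arm --steps '[0, 0, 0.02, 0, 0, 0, 0, 0, 0, 0.02, 0, 0, 0, 0, 0, 0, 0.02, 0, 0, 0, 0, 0, 0, 0, 0, 0, 0, 0, 0, 0, 0, 0, 0, 0, 0]'

```text
time: 13.13
ee_pos: [0.6216, -0.2892, 0.1435]
tcp_rot: [[-0.16, 0.987, 0.0], [0.987, 0.16, -0.0], [-0.0, 0.0, -1.0]]
force: [0.2, 0.2, -1.9]
grip_width: 0.25
grip_force: 69.1
```

Run:
```python
from h import *
go(.6215,-.288,9.2)
lid("side",.62,-.29,zl=.025);
```

```text
t 13.13 p [ 0.6216 -0.2892  0.1435] yaw 9.19 tilt [ 0.0003 -0.0002] grip 0.25 69.1 F [ 0.2  0.2 -1.9]
shift units [ 0.012  0.001 -0.   ] turn units -0.001
side lid px 963 z 0.0247 slope deg [-0.08 -0.01] mean [ 0.6251 -0.2729] rect (array([ 622.7, -290.4]), array([136.7, 138.1]), 56.4) circ [array([ 623.7439, -282.4449]), np.float64(75.9722)]
```

Emit:
move_arm --steps '[0, 0, 0.04, 0, 0, 0, 0, 0, 0, 0.04, 0, 0, 0, 0, 0, 0, 0.04, 0, 0, 0, 0, 0, 0, 0, 0, 0, 0, 0, 0, -0.06, 0, 0, 0, 0, 0, 0, -0.08, 0, 0, 0, 0, 0, 0, -0.1, 0, 0, 0, 0, 0, 0, -0.12, 0, 0, 0, 0, 0, 0, -0.12, 0, 0, 0, 0, 0, 0, -0.12, 0, 0, 0, 0, 0, 0, -0.1, 0, 0, 0, 0, 0, 0, 0, 0, 0, 0, 0]'

```text
$.steps: bad value
```

Run:
```python
from h import *
go(.4446,-.153,-8.73)
lid("side",.62,-.29,zl=.025);
```

```text
t 13.18 p [ 0.6216 -0.2892  0.1436] yaw 9.2 tilt [ 0.0004 -0.0002] grip 0.25 69.1 F [-0.1  0.1 -1.5]
shift units [ 1.628e+00 -1.530e+00 -1.000e-03] turn units 4.482
side lid px 965 z 0.0246 slope deg [-0.12 -0.03] mean [ 0.6252 -0.2732] rect (array([ 622.8, -290.6]), array([136.7, 138.1]), 56.4) circ [array([ 623.789 , -282.6318]), np.float64(75.9869)]
```

Row miscounted; resend.

Emit:
move_arm --steps '[0, 0, 0.04, 0, 0, 0, 0, 0, 0, 0.04, 0, 0, 0, 0, 0, 0, 0.04, 0, 0, 0, 0, 0, 0, 0, 0, 0, 0, 0, 0, -0.06, 0, 0, 0, 0, 0, 0, -0.08, 0, 0, 0, 0, 0, 0, -0.1, 0, 0, 0, 0, 0, 0, -0.12, 0, 0, 0, 0, 0, 0, -0.12, 0, 0, 0, 0, 0, 0, -0.12, 0, 0, 0, 0, 0, 0, -0.1, 0, 0, 0, 0, 0, 0, 0, 0, 0, 0, 0, 0]'

```text
time: 14.23
ee_pos: [0.5504, -0.301, 0.1315]
tcp_rot: [[-0.159, 0.987, -0.001], [0.987, 0.159, -0.0], [-0.0, -0.001, -1.0]]
force: [-0.6, 0.8, -1.7]
grip_width: 0.251
grip_force: 69.4
```

Run:
```python
from h import *
go(.4446,-.153,-8.73)
lid("side",.62,-.29,zl=.025);
```

```text
t 14.23 p [ 0.5504 -0.301   0.1315] yaw 9.13 tilt [-0.0007 -0.0002] grip 0.251 69.4 F [-0.6  0.8 -1.7]
shift units [ 1.629 -0.81   0.   ] turn units 4.465
side lid px 1207 z 0.0248 slope deg [-0.03  0.07] mean [ 0.6229 -0.2849] rect (array([ 622.5, -290.9]), array([138.4, 138.1]), 51.1) circ [array([ 621.2201, -289.7555]), np.float64(83.2601)]
```

Emit:
move_arm --steps '[0, 0, -0.2, 0, 0, 0, 0, 0, 0, -0.2, 0, 0, 0, 0, 0.1, -0.05, -0.1, 0, 0, 0, 0, 0.25, -0.15, 0, 0, 0, 0, 0, 0.3, -0.15, 0, 0, 0, 0, 0, 0.3, -0.15, 0, 0, 0, 0, 0, 0.3, -0.15, 0, 0, 0, 0, 0, 0.25, -0.1, 0, 0, 0, 0, 0, 0.13, -0.06, 0, 0, 0, 0, 0, 0, 0, 0, 0, 0, 0, 0]'

```text
time: 15.12
ee_pos: [0.4455, -0.15, 0.1816]
tcp_rot: [[-0.162, 0.987, 0.0], [0.987, 0.162, 0.001], [0.001, 0.001, -1.0]]
force: [0.0, -0.4, -2.1]
grip_width: 0.247
grip_force: 69.2
```

Emit:
move_arm --steps '[0, 0, 0.05, 0, 0, 0.5, 0, 0, 0, 0.1, 0, 0, 0.8, 0, 0, 0, 0.1, 0, 0, 0.8, 0, 0, 0, 0.1, 0, 0, 0.8, 0, 0, 0, 0.1, 0, 0, 0.8, 0, 0, 0, 0.1, 0, 0, 0.765, 0, 0, 0, 0.1, 0, 0, 0, 0, 0, 0, 0.05, 0, 0, 0, 0, 0, 0, 0, 0, 0, 0, 0, 0, 0, 0, 0, 0, 0, 0]'

```text
time: 15.95
ee_pos: [0.4464, -0.1525, 0.1113]
tcp_rot: [[0.149, 0.989, -0.0], [0.989, -0.149, 0.0], [0.0, -0.0, -1.0]]
force: [-0.1, -0.4, -2.0]
grip_width: 0.249
grip_force: 69.4
```

Run:
```python
from h import *
go(.4446,-.153,-8.73,.0974)
```

```text
t 15.95 p [ 0.4464 -0.1525  0.1113] yaw -8.59 tilt [-0.0003  0.0002] grip 0.249 69.4 F [-0.1 -0.4 -2. ]
shift units [-0.008 -0.017  0.139] turn units 0.035
```

Emit:
move_arm --steps '[-0.01, -0.02, 0.04, 0, 0, 0.03, 0, 0, 0, 0.03, 0, 0, 0, 0, 0, 0, 0.03, 0, 0, 0, 0, 0, 0, 0.02, 0, 0, 0, 0, 0, 0, 0.015, 0, 0, 0, 0, 0, 0, 0, 0, 0, 0, 0, 0, 0, 0, 0, 0, 0, 0]'

```text
time: 16.53
ee_pos: [0.4443, -0.1531, 0.0978]
tcp_rot: [[0.153, 0.988, 0.0], [0.988, -0.153, 0.0], [0.0, 0.0, -1.0]]
force: [0.3, -0.1, -1.8]
grip_width: 0.248
grip_force: 69.3
```

Run:
```python
from h import *
go(.4446,-.153,-8.73,.0974)
```

```text
t 16.53 p [ 0.4443 -0.1531  0.0978] yaw -8.78 tilt [0.0001 0.    ] grip 0.248 69.3 F [ 0.3 -0.1 -1.8]
shift units [0.001 0.003 0.004] turn units -0.012
```

Emit:
move_arm --steps '[0, 0, 0.008, 0, 0, 0, 0, 0, 0, 0.006, 0, 0, 0, 0, 0, 0, 0, 0, 0, 0, 0]'

```text
time: 16.78
ee_pos: [0.4446, -0.1532, 0.0974]
tcp_rot: [[0.153, 0.988, 0.001], [0.988, -0.153, -0.0], [-0.0, 0.001, -1.0]]
force: [-4.0, 1.2, 6.7]
grip_width: 0.252
grip_force: 70.5
```

Emit:
move_arm --steps '[0, 0, 0, 0, 0, 0, 1, 0, 0, 0, 0, 0, 0, 1, 0, 0, 0, 0, 0, 0, 1, 0, 0, 0, 0, 0, 0, 1, 0, 0, 0, 0, 0, 0, 1, 0, 0, 0, 0, 0, 0, 1, 0, 0, 0, 0, 0, 0, 1, 0, 0, 0, 0, 0, 0, 1]'

```text
time: 17.45
ee_pos: [0.4442, -0.1531, 0.0963]
tcp_rot: [[0.153, 0.988, -0.0], [0.988, -0.153, 0.0], [0.0, -0.0, -1.0]]
force: [-0.2, 0.2, -0.1]
grip_width: 1.0
grip_force: 0.0
```

Emit:
move_arm --steps '[0, 0, -0.1, 0, 0, 0, 1, 0, 0, -0.2, 0, 0, 0, 1, 0, 0, -0.25, 0, 0, 0, 1, 0, 0, -0.25, 0, 0, 0, 1, 0, 0, -0.25, 0, 0, 0, 1, 0, 0, -0.25, 0, 0, 0, 1, 0, 0, -0.05, 0, 0, 0, 1]'

```text
time: 18.03
ee_pos: [0.4462, -0.154, 0.2374]
tcp_rot: [[0.153, 0.988, 0.007], [0.988, -0.153, -0.003], [-0.002, 0.007, -1.0]]
force: [1.4, -0.7, -0.0]
grip_width: 0.999
grip_force: 0.0
```

Run:
```python
from h import *
from meas import cans
for n in("top","side"):
    im,d=look(n);cans(n,im,d);P=cloud(n,d);X,Y,Z=[P[...,i] for i in range(3)]
    m=(abs(X-.447)<.08)&(abs(Y+.14)<.08)&(Z>.131)&(Z<.142);v,u=np.nonzero(m)
    if len(u): print(n,"handle",rect(ray(n,np.c_[u,v],.136)))
go(.557,.289,-14.1)
```

```text
top can 143 [124. 240.] mean [569.1 408.9] (array([568.8, 408.6]), array([24.9, 23.1]), 63.7) med rgb [121.  79.  47.] z 0.033
top can 148 [185. 247.] mean [557.3 288.2] (array([557.4, 288. ]), array([25.1, 23.9]), 76.1) med rgb [121.  76.  44.] z 0.033
top can 152 [123. 303.] mean [444.2 406.7] (array([444.3, 406.3]), array([24.5, 24.6]), 35.0) med rgb [120.  79.  46.] z 0.034
top can 144 [195. 324.] mean [403.7 263.5] (array([403.7, 263.3]), array([23.4, 24.7]), 9.5) med rgb [122.  75.  43.] z 0.034
top handle (array([ 443.5, -153.5]), array([20.3, 21.9]), 89.1)
side can 230 [279. 382.] mean [558.1 290.3] (array([558. , 290.6]), array([26.7, 25.5]), 74.7) med rgb [201. 126.  90.] z 0.034
side can 227 [377. 391.] mean [404.6 265.7] (array([404.5, 265.9]), array([22. , 27.3]), 10.1) med rgb [201. 125.  87.] z 0.034
side can 283 [166. 437.] mean [686.  417.2] (array([685.3, 415.1]), array([105. ,   8.4]), 73.2) med rgb [49. 48. 50.] z 0.034
side can 316 [243. 453.] mean [569.8 410.7] (array([569.7, 410.9]), array([24.6, 25.6]), 63.1) med rgb [202. 118.  73.] z 0.034
side can 254 [330. 473.] mean [446.2 405.3] (array([446.4, 406.7]), array([24.3, 21.7]), 32.0) med rgb [201. 118.  76.] z 0.034
side handle (array([ 444. , -150.7]), array([27.7, 22.2]), 83.1)
t 18.13 p [ 0.4453 -0.1536  0.2339] yaw -8.78 tilt [ 0.0039 -0.0019] grip 1.001 0.0 F [ 0.7 -0.4  0.4]
shift units [ 4.545e+00  4.280e-01 -4.000e-03] turn units 1.33
```

Emit:
move_arm --steps '[0, 0, 0, 0, 0, 0.7, 1, 0, 0, 0, 0, 0, 0.73, 1, 0.2, 0, 0, 0, 0, 0, 1, 0.35, 0, 0, 0, 0, 0, 1, 0.4, 0, 0, 0, 0, 0, 1, 0.4, 0, 0, 0, 0, 0, 1, 0.4, 0, 0, 0, 0, 0, 1, 0.4, 0, 0, 0, 0, 0, 1, 0.4, 0, 0, 0, 0, 0, 1, 0.4, 0, 0, 0, 0, 0, 1, 0.4, 0, 0, 0, 0, 0, 1, 0.4, 0, 0, 0, 0, 0, 1]'

```text
time: 19.13
ee_pos: [0.5373, 0.2118, 0.2295]
tcp_rot: [[0.25, 0.968, -0.003], [0.968, -0.25, -0.001], [-0.001, -0.002, -1.0]]
force: [0.4, -0.1, -0.5]
grip_width: 0.999
grip_force: 0.0
```

Emit:
move_arm --steps '[0.4, 0, 0, 0, 0, 0, 1, 0.3, 0, 0.2, 0, 0, 0, 1, 0.12, 0, 0.3, 0, 0, 0, 1, 0, 0, 0.3, 0, 0, 0, 1, 0, 0, 0.3, 0, 0, 0, 1, 0, 0, 0.2, 0, 0, 0, 1, 0, 0, 0, 0, 0, 0, 1, 0, 0, 0, 0, 0, 0, 1]'

```text
time: 19.8
ee_pos: [0.5566, 0.2885, 0.0986]
tcp_rot: [[0.25, 0.968, -0.005], [0.968, -0.25, -0.002], [-0.003, -0.004, -1.0]]
force: [0.6, 0.4, 1.4]
grip_width: 1.001
grip_force: 0.0
```

Run:
```python
from h import *
from meas import cans
go(.5578,.2895,-14.5,.007)
cans("side",*look("side"))
```

```text
t 19.8 p [0.5566 0.2885 0.0986] yaw -14.5 tilt [-0.0052 -0.0022] grip 1.001 0.0 F [0.6 0.4 1.4]
shift units [0.016 0.013 0.916] turn units -0.0
side can 228 [279. 382.] mean [558.1 290.2] (array([557.7, 290.3]), array([26.1, 25.9]), 74.7) med rgb [227. 144. 101.] z 0.034
side can 229 [377. 391.] mean [404.4 265.7] (array([404.7, 266. ]), array([22. , 27.8]), 8.8) med rgb [228. 146. 101.] z 0.034
side can 288 [166. 437.] mean [685.8 416.4] (array([684.6, 413.1]), array([106. ,   9.3]), 74.7) med rgb [58. 58. 60.] z 0.034
side can 320 [244. 453.] mean [569.6 410.7] (array([569.7, 410.9]), array([24.6, 25.6]), 63.1) med rgb [229. 138.  87.] z 0.034
side can 255 [330. 473.] mean [446.2 405.3] (array([446.4, 406.7]), array([24.3, 21.7]), 32.0) med rgb [229. 139.  90.] z 0.034
```

Emit:
move_arm --steps '[0.01, 0.01, 0.2, 0, 0, 0, 1, 0, 0, 0.25, 0, 0, 0, 1, 0, 0, 0.25, 0, 0, 0, 1, 0, 0, 0.15, 0, 0, 0, 1, 0, 0, 0.08, 0, 0, 0, 1, 0, 0, 0, 0, 0, 0, 1]' --grip_force 40

```text
time: 20.35
ee_pos: [0.5597, 0.2898, 0.0081]
tcp_rot: [[0.251, 0.968, -0.001], [0.968, -0.251, -0.0], [-0.0, -0.001, -1.0]]
force: [0.5, -0.3, -0.4]
grip_width: 1.002
grip_force: 0.0
```

Emit:
move_arm --steps '[0, 0, 0, 0, 0, 0, 0, 0, 0, 0, 0, 0, 0, 0, 0, 0, 0, 0, 0, 0, 0, 0, 0, 0, 0, 0, 0, 0, 0, 0, 0, 0, 0, 0, 0, 0, 0, 0, 0, 0, 0, 0, 0, 0, 0, 0, 0, 0, 0, 0, 0, 0, 0, 0, 0, 0]'

```text
time: 21.02
ee_pos: [0.5607, 0.2904, 0.0095]
tcp_rot: [[0.25, 0.968, 0.002], [0.968, -0.25, 0.001], [0.001, 0.001, -1.0]]
force: [-0.2, -1.0, 6.4]
grip_width: 0.274
grip_force: 40.1
```

Emit:
move_arm --steps '[0, 0, -0.1, 0, 0, 0, 0, 0, 0, -0.2, 0, 0, -0.7, 0, 0, 0, -0.25, 0, 0, -0.7, 0, 0, 0, -0.25, 0, 0, -0.7, 0, 0, 0, -0.25, 0, 0, -0.7, 0, 0, 0, -0.2, 0, 0, -0.8, 0, 0, 0, -0.1, 0, 0, 0, 0, 0, 0, 0, 0, 0, 0, 0]'

```text
time: 21.68
ee_pos: [0.5616, 0.2908, 0.1471]
tcp_rot: [[0.003, 1.0, 0.005], [1.0, -0.003, 0.002], [0.002, 0.005, -1.0]]
force: [0.7, 0.6, 0.1]
grip_width: 0.269
grip_force: 39.4
```

Run:
```python
from h import *
from meas import cans
go(.578,.110,0,.025)
im,d=look("side");cv2.imwrite("pics/s4.png",im[150:480,150:500,::-1])
```

```text
t 21.68 p [0.5616 0.2908 0.1471] yaw -0.2 tilt [0.0049 0.0021] grip 0.269 39.4 F [0.7 0.6 0.1]
shift units [-1.81   0.165  1.218] turn units -0.049
```

View pics/s4.png

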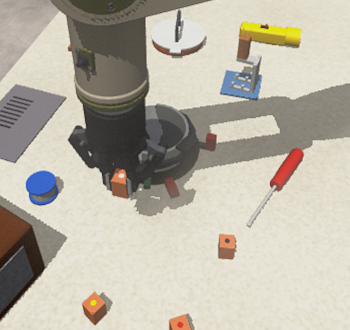

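Emit:
move_arm --steps '[-0.15, 0.02, 0, 0, 0, 0, 0, -0.3, 0.02, 0, 0, 0, 0, 0, -0.35, 0.03, 0, 0, 0, 0, 0, -0.35, 0.03, 0, 0, 0, 0, 0, -0.35, 0.03, 0, 0, 0, 0, 0, -0.2, 0.025, 0, 0, 0, 0, 0, -0.11, 0.01, 0, 0, 0, 0, 0, 0, 0, 0.1, 0, 0, 0, 0, 0, 0, 0.2, 0, 0, 0, 0, 0, 0, 0, 0, 0, 0, 0, 0, 0, 0, 0, 0, 0, 0]'

```text
time: 22.65
ee_pos: [0.5739, 0.1099, 0.1107]
tcp_rot: [[0.001, 1.0, -0.005], [1.0, -0.001, -0.0], [-0.0, -0.005, -1.0]]
force: [-0.3, 0.7, -0.3]
grip_width: 0.274
grip_force: 39.4
```

Run:
```python
from h import *
go(.578,.110,0,.0225)
```

```text
t 22.65 p [0.5739 0.1099 0.1107] yaw -0.07 tilt [-0.0053 -0.0002] grip 0.274 39.4 F [-0.3  0.7 -0.3]
shift units [0.002 0.046 0.881] turn units -0.017
```

Emit:
move_arm --steps '[0, 0.03, 0.1, 0, 0, 0, 0, 0, 0, 0.2, 0, 0, 0, 0, 0, 0, 0.2, 0, 0, 0, 0, 0, 0, 0.2, 0, 0, 0, 0, 0, 0, 0.1, 0, 0, 0, 0, 0, 0, 0.05, 0, 0, 0, 0, 0, 0, 0.02, 0, 0, 0, 0, 0, 0, 0, 0, 0, 0, 0]'

```text
time: 23.32
ee_pos: [0.5795, 0.1093, 0.0268]
tcp_rot: [[0.001, 1.0, 0.001], [1.0, -0.001, 0.0], [0.0, 0.001, -1.0]]
force: [0.3, 0.3, -0.1]
grip_width: 0.275
grip_force: 39.4
```

Run:
```python
from h import *
go(.578,.110,0,.0225)
```

```text
t 23.32 p [0.5795 0.1093 0.0268] yaw -0.09 tilt [0.0005 0.    ] grip 0.275 39.4 F [ 0.3  0.3 -0.1]
shift units [ 0.007 -0.015  0.043] turn units -0.021
```

Lower 4 mm, release with a small opening, rise, and swing toward can2 (404, 265; yaw ~10).

Emit:
move_arm --steps '[0, 0, 0.025, 0, 0, 0, 0, 0, 0, 0.02, 0, 0, 0, 0, 0, 0, 0, 0, 0, 0, 0, 0, 0, 0, 0, 0, 0, 0.45, 0, 0, 0, 0, 0, 0, 0.45, 0, 0, 0, 0, 0, 0, 0.45, 0, 0, 0, 0, 0, 0, 0.45]'

```text
time: 23.9
ee_pos: [0.5792, 0.109, 0.0221]
tcp_rot: [[0.002, 1.0, 0.0], [1.0, -0.002, 0.0], [0.0, 0.0, -1.0]]
force: [-0.1, -0.2, 0.3]
grip_width: 0.446
grip_force: 0.0
```

Emit:
move_arm --steps '[0, 0, -0.1, 0, 0, 0, 0.45, 0, 0, -0.2, 0, 0, 0, 0.45, 0, 0, -0.3, 0, 0, 0, 0.45, 0, 0, -0.3, 0, 0, 0, 0.45, 0, 0, -0.2, 0, 0, 0, 0.45, 0, 0, -0.1, 0, 0, 0, 1, 0, 0, 0, 0, 0, 0, 1]'

```text
time: 24.48
ee_pos: [0.5812, 0.1093, 0.1458]
tcp_rot: [[0.002, 1.0, 0.006], [1.0, -0.002, 0.001], [0.001, 0.006, -1.0]]
force: [0.2, 0.6, -0.1]
grip_width: 0.719
grip_force: 0.0
```

Run:
```python
from h import *
from meas import cans
go(.4042,.2648,0)
for n in("side","top"): cans(n,*look(n))
```

```text
t 24.48 p [0.5812 0.1093 0.1458] yaw -0.1 tilt [0.006  0.0006] grip 0.719 0.0 F [ 0.2  0.6 -0.1]
shift units [ 1.552 -1.772 -0.01 ] turn units -0.025
side can 226 [377. 391.] mean [404.6 265.6] (array([404.4, 266.5]), array([22. , 28.5]), 10.1) med rgb [218. 136.  95.] z 0.034
side can 277 [166. 438.] mean [686.5 417.6] (array([685.4, 414.2]), array([103.6,   8.3]), 74.7) med rgb [54. 54. 55.] z 0.035
side can 318 [244. 453.] mean [569.7 410.7] (array([569.7, 410.9]), array([24.5, 25.6]), 63.1) med rgb [218. 128.  80.] z 0.034
side can 256 [330. 473.] mean [446.2 405.4] (array([446.5, 406.8]), array([24.6, 21.7]), 32.0) med rgb [218. 128.  84.] z 0.034
top can 28 [150. 186.] mean [681.4 360.5] (array([681.4, 359.9]), array([ 6.4, 28.1]), 65.7) med rgb [13.   8.5  3. ] z 0.034
top can 144 [124. 240.] mean [568.9 408.6] (array([568.8, 408.5]), array([25.1, 23.1]), 63.7) med rgb [125.   82.   48.5] z 0.034
top can 159 [123. 303.] mean [444.3 406.3] (array([444.4, 406. ]), array([24.4, 25.2]), 34.5) med rgb [125.  82.  49.] z 0.033
top can 56 [191. 324.] mean [402.9 271. ] (array([402.9, 271.5]), array([23.6,  7.9]), 1.4) med rgb [125.5  77.   44. ] z 0.033
```

Emit:
move_arm --steps '[0.1, -0.1, 0, 0, 0, 0, 1, 0.22, -0.26, 0, 0, 0, 0, 1, 0.25, -0.28, 0, 0, 0, 0, 1, 0.25, -0.28, 0, 0, 0, 0, 1, 0.25, -0.28, 0, 0, 0, 0, 1, 0.25, -0.28, 0, 0, 0, 0, 1, 0.15, -0.18, 0, 0, 0, 0, 1, 0.08, -0.11, 0, 0, 0, 0, 1, 0, 0, 0.1, 0, 0, -0.8, 1, 0, 0, 0.2, 0, 0, -0.8, 1, 0, 0, 0.2, 0, 0, -0.9, 1, 0, 0, 0, 0, 0, 0, 1]'

```text
time: 25.58
ee_pos: [0.3976, 0.2627, 0.0859]
tcp_rot: [[-0.175, 0.984, -0.009], [0.984, 0.175, -0.004], [-0.003, -0.01, -1.0]]
force: [-1.1, 0.1, -0.4]
grip_width: 1.002
grip_force: 0.0
```

Run:
```python
from h import *
go(.4042,.2648,10,.008)
```

```text
t 25.58 p [0.3976 0.2627 0.0859] yaw 10.1 tilt [-0.0089 -0.0044] grip 1.002 0.0 F [-1.1  0.1 -0.4]
shift units [0.011 0.076 0.778] turn units 0.026
```

Emit:
move_arm --steps '[0.01, 0.025, 0.15, 0, 0, 0, 1, 0, 0, 0.25, 0, 0, 0, 1, 0, 0, 0.25, 0, 0, 0, 1, 0, 0, 0.13, 0, 0, 0, 1, 0, 0, 0.05, 0, 0, 0, 1, 0, 0, 0, 0, 0, 0, 1]'

```text
time: 26.08
ee_pos: [0.4027, 0.265, 0.0072]
tcp_rot: [[-0.17, 0.985, -0.004], [0.985, 0.17, -0.002], [-0.001, -0.004, -1.0]]
force: [-1.2, -0.2, -0.3]
grip_width: 1.0
grip_force: 0.0
```

Emit:
move_arm --steps '[0, 0, 0, 0, 0, 0, 0, 0, 0, 0, 0, 0, 0, 0, 0, 0, 0, 0, 0, 0, 0, 0, 0, 0, 0, 0, 0, 0, 0, 0, 0, 0, 0, 0, 0, 0, 0, 0, 0, 0, 0, 0, 0, 0, 0, 0, 0, 0, 0, 0, 0, 0, 0, 0, 0, 0]'

```text
time: 26.75
ee_pos: [0.4053, 0.2661, 0.0098]
tcp_rot: [[-0.172, 0.985, 0.001], [0.985, 0.172, 0.001], [0.0, 0.001, -1.0]]
force: [-2.1, -0.2, 6.3]
grip_width: 0.276
grip_force: 39.8
```

Emit:
move_arm --steps '[0, 0, -0.1, 0, 0, 0, 0, 0, 0, -0.25, 0, 0, 0.6, 0, 0, 0, -0.3, 0, 0, 0.6, 0, 0, 0, -0.3, 0, 0, 0.6, 0, 0, 0, -0.25, 0, 0, 0.7, 0, 0, 0, -0.15, 0, 0, 0, 0, 0, 0, 0, 0, 0, 0, 0, 0, 0, 0, 0, 0, 0, 0]'

```text
time: 27.42
ee_pos: [0.4052, 0.2661, 0.1451]
tcp_rot: [[0.001, 1.0, 0.002], [1.0, -0.001, 0.001], [0.001, 0.002, -1.0]]
force: [-0.5, -0.5, -0.8]
grip_width: 0.276
grip_force: 39.2
```

Run:
```python
from h import *
go(.5785,.048,0,.0225)
```

```text
t 27.42 p [0.4052 0.2661 0.1451] yaw -0.08 tilt [0.0021 0.0011] grip 0.276 39.2 F [-0.5 -0.5 -0.8]
shift units [-2.179  1.734  1.227] turn units -0.021
```

Emit:
move_arm --steps '[-0.1, 0.08, 0, 0, 0, 0, 0, -0.25, 0.2, 0, 0, 0, 0, 0, -0.3, 0.24, 0, 0, 0, 0, 0, -0.3, 0.24, 0, 0, 0, 0, 0, -0.3, 0.24, 0, 0, 0, 0, 0, -0.3, 0.24, 0, 0, 0, 0, 0, -0.3, 0.24, 0, 0, 0, 0, 0, -0.18, 0.14, 0, 0, 0, 0, 0, -0.1, 0.08, 0, 0, 0, 0, 0, -0.05, 0.03, 0, 0, 0, 0, 0, 0, 0, 0.1, 0, 0, 0, 0, 0, 0, 0.2, 0, 0, 0, 0]'

```text
time: 28.42
ee_pos: [0.5783, 0.0484, 0.1151]
tcp_rot: [[0.001, 1.0, 0.004], [1.0, -0.001, 0.001], [0.001, 0.004, -1.0]]
force: [0.6, -1.1, -0.1]
grip_width: 0.276
grip_force: 39.3
```

Emit:
move_arm --steps '[0, 0, 0.2, 0, 0, 0, 0, 0, 0, 0.1, 0, 0, 0, 0, 0, 0, 0, 0, 0, 0, 0, 0, 0, 0, 0, 0, 0, 0, 0, 0, 0, 0, 0, 0, 0]'

```text
time: 28.83
ee_pos: [0.5776, 0.0481, 0.0848]
tcp_rot: [[0.001, 1.0, 0.001], [1.0, -0.001, 0.0], [0.0, 0.001, -1.0]]
force: [-1.0, -0.6, -0.1]
grip_width: 0.272
grip_force: 39.3
```

Run:
```python
from h import *
go(.5785,.048,0,.0228)
```

```text
t 28.83 p [0.5776 0.0481 0.0848] yaw -0.05 tilt [0.0011 0.0001] grip 0.272 39.3 F [-1.  -0.6 -0.1]
shift units [-0.001  0.009  0.62 ] turn units -0.013
```

Emit:
move_arm --steps '[0, 0.01, 0.1, 0, 0, 0, 0, 0, 0, 0.2, 0, 0, 0, 0, 0, 0, 0.18, 0, 0, 0, 0, 0, 0, 0.1, 0, 0, 0, 0, 0, 0, 0.04, 0, 0, 0, 0, 0, 0, 0, 0, 0, 0, 0, 0, 0, 0, 0, 0, 0, 0, 0, 0, 0, 0, 0, 0, 0]'

```text
time: 29.5
ee_pos: [0.5789, 0.0474, 0.0225]
tcp_rot: [[0.002, 1.0, 0.001], [1.0, -0.002, -0.0], [-0.0, 0.001, -1.0]]
force: [0.1, -0.7, -0.3]
grip_width: 0.274
grip_force: 39.4
```

Emit:
move_arm --steps '[0, 0, 0, 0, 0, 0, 0.45, 0, 0, 0, 0, 0, 0, 0.45, 0, 0, 0, 0, 0, 0, 0.45, 0, 0, 0, 0, 0, 0, 0.45, 0, 0, -0.1, 0, 0, 0, 0.45, 0, 0, -0.2, 0, 0, 0, 0.45, 0, 0, -0.3, 0, 0, 0, 0.45, 0, 0, -0.3, 0, 0, 0, 0.45, 0, 0, -0.2, 0, 0, 0, 0.45, 0, 0, -0.1, 0, 0, 0, 1]'

```text
time: 30.33
ee_pos: [0.5804, 0.0475, 0.1468]
tcp_rot: [[0.002, 1.0, 0.006], [1.0, -0.002, -0.0], [-0.0, 0.006, -1.0]]
force: [0.1, -0.0, 0.8]
grip_width: 0.574
grip_force: 0.0
```

Emit:
move_arm --steps '[0, 0, 0, 0, 0, -1, 1, 0, 0, 0, 0, 0, -1, 1, 0, 0, 0, 0, 0, -1, 1, 0, 0, 0, 0, 0, -1, 1, 0, 0, 0, 0, 0, -1, 1, 0, 0, 0, 0, 0, -1, 1, 0, 0, 0, 0, 0, -1, 1, 0, 0, 0, 0, 0, -1, 1, 0, 0, 0, 0, 0, -1, 1, 0, 0, 0, 0, 0, -1, 1, 0, 0, 0, 0, 0, -1, 1, 0, 0, 0, 0, 0, -1, 1]'

```text
time: 31.33
ee_pos: [0.5777, 0.0475, 0.1413]
tcp_rot: [[-0.744, 0.668, -0.001], [0.668, 0.744, 0.0], [0.001, -0.001, -1.0]]
force: [0.6, -0.1, 0.1]
grip_width: 1.0
grip_force: 0.0
```

Emit:
move_arm --steps '[0, 0, 0, 0, 0, -1, 1, 0, 0, 0, 0, 0, -1, 1, 0, 0, 0, 0, 0, -1, 1, 0, 0, 0, 0, 0, -0.85, 1, 0, 0, 0, 0, 0, 0, 1, 0, 0, 0, 0, 0, 0, 1]'

```text
time: 31.83
ee_pos: [0.5779, 0.0475, 0.1415]
tcp_rot: [[-0.892, 0.451, -0.001], [0.451, 0.892, -0.0], [0.001, -0.0, -1.0]]
force: [-0.2, -0.5, 0.1]
grip_width: 0.999
grip_force: 0.0
```

Run:
```python
from h import *
from meas import cans
go(.5693,.4097,63.4,.008)
for n in("side","top"):
    im,d=look(n,n+"5");cans(n,im,d)
```

```text
t 31.83 p [0.5779 0.0475 0.1415] yaw 63.19 tilt [-0.0009 -0.    ] grip 0.999 0.0 F [-0.2 -0.5  0.1]
shift units [1.709 3.195 1.335] turn units -0.053
side can 285 [166. 437.] mean [686.2 417.3] (array([685.1, 413.6]), array([104.6,   8.2]), 73.7) med rgb [52. 52. 53.] z 0.035
side can 320 [243. 453.] mean [569.8 410.8] (array([569.7, 410.9]), array([24.6, 25.6]), 63.1) med rgb [213.5 125.   78. ] z 0.034
side can 253 [330. 473.] mean [446.3 405.4] (array([446.4, 406.7]), array([24.3, 21.7]), 32.0) med rgb [213. 126.  82.] z 0.034
top can 33 [151. 184.] mean [684.1 359.9] (array([685.1, 359.7]), array([ 5.3, 32.9]), 72.5) med rgb [10.  5.  1.] z 0.034
top can 142 [124. 241.] mean [568.9 408.6] (array([569., 408.]), array([25.2, 24. ]), 63.7) med rgb [124.  81.  48.] z 0.033
top can 153 [123. 303.] mean [444.1 406.5] (array([444.1, 406.4]), array([24.4, 24.2]), 34.7) med rgb [123.  81.  48.] z 0.033
```

Emit:
move_arm --steps '[0.05, 0.1, 0, 0, 0, 0, 1, 0.12, 0.23, 0, 0, 0, 0, 1, 0.18, 0.33, 0, 0, 0, 0, 1, 0.18, 0.34, 0, 0, 0, 0, 1, 0.18, 0.34, 0, 0, 0, 0, 1, 0.18, 0.34, 0, 0, 0, 0, 1, 0.18, 0.34, 0, 0, 0, 0, 1, 0.18, 0.34, 0, 0, 0, 0, 1, 0.18, 0.33, 0, 0, 0, 0, 1, 0.13, 0.25, 0, 0, 0, 0, 1, 0.1, 0.18, 0, 0, 0, 0, 1, 0.05, 0.08, 0, 0, 0, 0, 1]'

```text
time: 32.93
ee_pos: [0.5678, 0.414, 0.1416]
tcp_rot: [[-0.894, 0.448, -0.0], [0.448, 0.894, 0.001], [0.001, 0.001, -1.0]]
force: [-0.6, 0.4, 0.4]
grip_width: 0.998
grip_force: 0.0
```

Emit:
move_arm --steps '[0, 0, 0.1, 0, 0, 0, 1, 0, 0, 0.2, 0, 0, 0, 1, 0, 0, 0.2, 0, 0, 0, 1, 0, 0, 0, 0, 0, 0, 1, 0, 0, 0, 0, 0, 0, 1, 0, 0, 0, 0, 0, 0, 1]'

```text
time: 33.43
ee_pos: [0.5698, 0.4093, 0.0926]
tcp_rot: [[-0.893, 0.451, 0.0], [0.451, 0.893, 0.0], [-0.0, 0.0, -1.0]]
force: [0.0, 0.2, 0.4]
grip_width: 0.997
grip_force: 0.0
```

Run:
```python
from h import *
go(.5693,.4097,63.4,.008)
```

```text
t 33.43 p [0.5698 0.4093 0.0926] yaw 63.22 tilt [0.0003 0.    ] grip 0.997 0.0 F [0.  0.2 0.4]
shift units [0.006 0.001 0.846] turn units -0.044
```

Emit:
move_arm --steps '[0, 0, 0.15, 0, 0, 0, 1, 0, 0, 0.25, 0, 0, 0, 1, 0, 0, 0.25, 0, 0, 0, 1, 0, 0, 0.14, 0, 0, 0, 1, 0, 0, 0.05, 0, 0, 0, 1, 0, 0, 0, 0, 0, 0, 1]'

```text
time: 33.93
ee_pos: [0.5683, 0.4094, 0.0061]
tcp_rot: [[-0.893, 0.45, -0.002], [0.45, 0.893, -0.001], [0.001, -0.002, -1.0]]
force: [-0.7, -0.2, -0.1]
grip_width: 0.996
grip_force: 0.0
```

Emit:
move_arm --steps '[0, 0, 0, 0, 0, 0, 0, 0, 0, 0, 0, 0, 0, 0, 0, 0, 0, 0, 0, 0, 0, 0, 0, 0, 0, 0, 0, 0, 0, 0, 0, 0, 0, 0, 0, 0, 0, 0, 0, 0, 0, 0, 0, 0, 0, 0, 0, 0, 0, 0, 0, 0, 0, 0, 0, 0]'

```text
time: 34.6
ee_pos: [0.57, 0.4106, 0.0091]
tcp_rot: [[-0.893, 0.449, 0.001], [0.449, 0.893, 0.001], [-0.001, 0.001, -1.0]]
force: [-0.3, -0.4, 7.3]
grip_width: 0.27
grip_force: 40.3
```

Emit:
move_arm --steps '[0, 0, -0.1, 0, 0, 0, 0, 0, 0, -0.25, 0, 0, -0.8, 0, 0, 0, -0.3, 0, 0, -0.8, 0, 0, 0, -0.3, 0, 0, -0.8, 0, 0, 0, -0.25, 0, 0, -0.8, 0, 0, 0, -0.15, 0, 0, -0.8, 0, 0, 0, 0, 0, 0, -0.9, 0, 0, 0, 0, 0, 0, -0.9, 0, 0, 0, 0, 0, 0, -0.9, 0, 0, 0, 0, 0, 0, 0, 0, 0, 0, 0, 0, 0, 0, 0]'

```text
time: 35.52
ee_pos: [0.5691, 0.41, 0.143]
tcp_rot: [[-1.0, 0.0, -0.0], [0.0, 1.0, -0.0], [0.0, -0.0, -1.0]]
force: [0.9, 1.1, -0.3]
grip_width: 0.273
grip_force: 39.6
```

Run:
```python
from h import *
go(.6095,.0797,90,.0228)
```

```text
t 35.52 p [0.5691 0.41   0.143 ] yaw 89.99 tilt [-0.0004 -0.0002] grip 0.273 39.6 F [ 0.9  1.1 -0.3]
shift units [-0.405 -3.303  1.202] turn units -0.004
```

Emit:
move_arm --steps '[-0.02, -0.1, 0, 0, 0, 0, 0, -0.04, -0.25, 0, 0, 0, 0, 0, -0.04, -0.36, 0, 0, 0, 0, 0, -0.04, -0.36, 0, 0, 0, 0, 0, -0.04, -0.36, 0, 0, 0, 0, 0, -0.04, -0.36, 0, 0, 0, 0, 0, -0.04, -0.36, 0, 0, 0, 0, 0, -0.04, -0.36, 0, 0, 0, 0, 0, -0.04, -0.3, 0, 0, 0, 0, 0, -0.04, -0.25, 0, 0, 0, 0, 0, -0.02, -0.16, 0, 0, 0, 0, 0, -0.005, -0.08, 0, 0, 0, 0, 0]'

```text
time: 36.52
ee_pos: [0.6104, 0.077, 0.1429]
tcp_rot: [[-1.0, 0.002, 0.0], [0.002, 1.0, -0.001], [-0.0, -0.001, -1.0]]
force: [0.6, 0.7, -1.1]
grip_width: 0.275
grip_force: 39.6
```

Emit:
move_arm --steps '[0, 0, 0.1, 0, 0, 0, 0, 0, 0, 0.2, 0, 0, 0, 0, 0, 0, 0.2, 0, 0, 0, 0, 0, 0, 0.1, 0, 0, 0, 0, 0, 0, 0, 0, 0, 0, 0, 0, 0, 0, 0, 0, 0, 0, 0, 0, 0, 0, 0, 0, 0]'

```text
time: 37.1
ee_pos: [0.6109, 0.0809, 0.0839]
tcp_rot: [[-1.0, -0.002, 0.001], [-0.002, 1.0, 0.0], [-0.001, 0.0, -1.0]]
force: [0.6, 0.1, 0.0]
grip_width: 0.27
grip_force: 39.6
```

Run:
```python
from h import *
go(.6095,.0797,90,.0225)
```

```text
t 37.1 p [0.6109 0.0809 0.0839] yaw 90.13 tilt [0.0013 0.0002] grip 0.27 39.6 F [0.6 0.1 0. ]
shift units [ 0.015 -0.012  0.614] turn units 0.033
```

Emit:
move_arm --steps '[0.01, -0.01, 0.1, 0, 0, 0, 0, 0, 0, 0.2, 0, 0, 0, 0, 0, 0, 0.18, 0, 0, 0, 0, 0, 0, 0.1, 0, 0, 0, 0, 0, 0, 0.03, 0, 0, 0, 0, 0, 0, 0, 0, 0, 0, 0, 0, 0, 0, 0, 0, 0, 0, 0, 0, 0, 0, 0, 0, 0]'

```text
time: 37.77
ee_pos: [0.61, 0.0792, 0.0226]
tcp_rot: [[-1.0, -0.002, 0.001], [-0.002, 1.0, 0.0], [-0.001, 0.0, -1.0]]
force: [-0.3, 0.3, -0.8]
grip_width: 0.276
grip_force: 39.7
```

Emit:
move_arm --steps '[0, 0, 0, 0, 0, 0, 0.45, 0, 0, 0, 0, 0, 0, 0.45, 0, 0, 0, 0, 0, 0, 0.45, 0, 0, 0, 0, 0, 0, 0.45, 0, 0, -0.1, 0, 0, 0, 0.45, 0, 0, -0.2, 0, 0, 0, 0.45, 0, 0, -0.3, 0, 0, 0, 0.45, 0, 0, -0.3, 0, 0, 0, 0.45, 0, 0, -0.2, 0, 0, 0, 0.45, 0, 0, -0.1, 0, 0, 0, 1]'

```text
time: 38.6
ee_pos: [0.6115, 0.0794, 0.1469]
tcp_rot: [[-1.0, -0.002, 0.006], [-0.002, 1.0, 0.0], [-0.006, 0.0, -1.0]]
force: [-0.2, 0.2, 0.4]
grip_width: 0.574
grip_force: 0.0
```

Emit:
move_arm --steps '[0, 0, 0, 0, 0, -1, 1, 0, 0, 0, 0, 0, -1, 1, 0, 0, 0, 0, 0, -1, 1, 0, 0, 0, 0, 0, -1, 1, 0, 0, 0, 0, 0, -1, 1, 0, 0, 0, 0, 0, -1, 1, 0, 0, 0, 0, 0, -1, 1, 0, 0, 0, 0, 0, -1, 1, 0, 0, 0, 0, 0, -0.4, 1, 0, 0, 0, 0, 0, 0, 1, 0, 0, 0, 0, 0, 0, 1]'

```text
time: 39.52
ee_pos: [0.609, 0.0792, 0.1415]
tcp_rot: [[-0.833, -0.554, -0.001], [-0.554, 0.833, -0.0], [0.001, 0.0, -1.0]]
force: [0.3, -0.5, -0.5]
grip_width: 0.997
grip_force: 0.0
```

Run:
```python
from h import *
from meas import cans
go(.4453,.4062,123.5,.008)
for n in("side","top"):
    im,d=look(n,n+"6");cans(n,im,d)
```

```text
t 39.52 p [0.609  0.0792 0.1415] yaw 123.63 tilt [-0.0009 -0.0001] grip 0.997 0.0 F [ 0.3 -0.5 -0.5]
shift units [-0.449  3.629  1.336] turn units 0.032
side can 284 [166. 437.] mean [686. 417.] (array([685.1, 414.3]), array([106.1,   8.1]), 74.2) med rgb [51.5 52.  53. ] z 0.034
side can 256 [330. 473.] mean [446.2 405.3] (array([446.4, 406.7]), array([24.3, 21.7]), 32.0) med rgb [212. 125.  81.] z 0.034
top can 156 [123. 303.] mean [444.3 406.5] (array([444.3, 406.2]), array([24.4, 24.7]), 34.7) med rgb [126.  83.  50.] z 0.033
```

Emit:
move_arm --steps '[-0.02, 0.1, 0, 0, 0, 0, 1, -0.03, 0.25, 0, 0, 0, 0, 1, -0.05, 0.38, 0, 0, 0, 0, 1, -0.05, 0.4, 0, 0, 0, 0, 1, -0.05, 0.4, 0, 0, 0, 0, 1, -0.05, 0.4, 0, 0, 0, 0, 1, -0.05, 0.4, 0, 0, 0, 0, 1, -0.05, 0.4, 0, 0, 0, 0, 1, -0.04, 0.35, 0, 0, 0, 0, 1, -0.03, 0.3, 0, 0, 0, 0, 1, -0.02, 0.18, 0, 0, 0, 0, 1, -0.01, 0.07, 0, 0, 0, 0, 1]'

```text
time: 40.62
ee_pos: [0.4429, 0.4092, 0.1419]
tcp_rot: [[-0.83, -0.557, -0.001], [-0.557, 0.83, 0.001], [0.0, 0.001, -1.0]]
force: [1.0, -0.1, 0.5]
grip_width: 1.003
grip_force: 0.0
```

Emit:
move_arm --steps '[0, 0, 0.1, 0, 0, 0, 1, 0, 0, 0.2, 0, 0, 0, 1, 0, 0, 0.2, 0, 0, 0, 1, 0, 0, 0, 0, 0, 0, 1, 0, 0, 0, 0, 0, 0, 1, 0, 0, 0, 0, 0, 0, 1]'

```text
time: 41.12
ee_pos: [0.4461, 0.4056, 0.0924]
tcp_rot: [[-0.833, -0.554, 0.0], [-0.554, 0.833, 0.0], [-0.0, -0.0, -1.0]]
force: [0.5, 0.5, 0.6]
grip_width: 0.997
grip_force: 0.0
```

Run:
```python
from h import *
go(.4453,.4062,123.5,.008)
```

```text
t 41.12 p [0.4461 0.4056 0.0924] yaw 123.63 tilt [0.0003 0.    ] grip 0.997 0.0 F [0.5 0.5 0.6]
shift units [0.003 0.01  0.844] turn units 0.032
```

Emit:
move_arm --steps '[0, 0.01, 0.15, 0, 0, 0, 1, 0, 0, 0.25, 0, 0, 0, 1, 0, 0, 0.25, 0, 0, 0, 1, 0, 0, 0.14, 0, 0, 0, 1, 0, 0, 0.05, 0, 0, 0, 1, 0, 0, 0, 0, 0, 0, 1]'

```text
time: 41.62
ee_pos: [0.4445, 0.4064, 0.0072]
tcp_rot: [[-0.832, -0.554, -0.001], [-0.554, 0.832, -0.001], [0.002, -0.0, -1.0]]
force: [-1.4, -0.2, 0.0]
grip_width: 1.004
grip_force: 0.0
```

Emit:
move_arm --steps '[0, 0, 0, 0, 0, 0, 0, 0, 0, 0, 0, 0, 0, 0, 0, 0, 0, 0, 0, 0, 0, 0, 0, 0, 0, 0, 0, 0, 0, 0, 0, 0, 0, 0, 0, 0, 0, 0, 0, 0, 0, 0, 0, 0, 0, 0, 0, 0, 0, 0, 0, 0, 0, 0, 0, 0]'

```text
time: 42.28
ee_pos: [0.4455, 0.4076, 0.0089]
tcp_rot: [[-0.832, -0.555, 0.001], [-0.555, 0.832, 0.001], [-0.002, 0.0, -1.0]]
force: [0.2, -0.7, 6.0]
grip_width: 0.275
grip_force: 40.2
```

Emit:
move_arm --steps '[0, 0, -0.1, 0, 0, 0, 0, 0, 0, -0.25, 0, 0, 0.9, 0, 0, 0, -0.3, 0, 0, 0.9, 0, 0, 0, -0.3, 0, 0, 0.9, 0, 0, 0, -0.25, 0, 0, 0.9, 0, 0, 0, -0.15, 0, 0, 0.9, 0, 0, 0, 0, 0, 0, 0.9, 0, 0, 0, 0, 0, 0, 0.9, 0, 0, 0, 0, 0, 0, 0.9, 0, 0, 0, 0, 0, 0, 0.9, 0, 0, 0, 0, 0, 0, 0.3, 0, 0, 0, 0, 0, 0, 0, 0]'

```text
time: 43.28
ee_pos: [0.4446, 0.4069, 0.1431]
tcp_rot: [[-1.0, -0.002, -0.0], [-0.002, 1.0, -0.0], [0.0, -0.0, -1.0]]
force: [-0.4, 0.8, -1.1]
grip_width: 0.274
grip_force: 39.4
```

Run:
```python
from h import *
go(.547,.0797,90,.0225)
im,d=look("top","t7");cv2.imwrite("pics/t7c.png",cv2.resize(im[180:310,220:350,::-1],None,fx=4,fy=4,interpolation=2))
```

```text
t 43.28 p [0.4446 0.4069 0.1431] yaw 90.1 tilt [-0.0003 -0.0002] grip 0.274 39.4 F [-0.4  0.8 -1.1]
shift units [-1.018 -3.274  1.206] turn units 0.025
```

View pics/t7c.png

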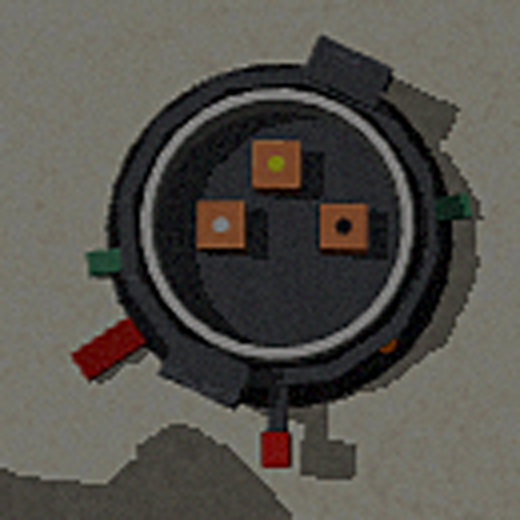

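Emit:
move_arm --steps '[-0.03, -0.1, 0, 0, 0, 0, 0, -0.08, -0.25, 0, 0, 0, 0, 0, -0.1, -0.36, 0, 0, 0, 0, 0, -0.1, -0.36, 0, 0, 0, 0, 0, -0.12, -0.36, 0, 0, 0, 0, 0, -0.12, -0.36, 0, 0, 0, 0, 0, -0.12, -0.36, 0, 0, 0, 0, 0, -0.1, -0.36, 0, 0, 0, 0, 0, -0.1, -0.3, 0, 0, 0, 0, 0, -0.08, -0.23, 0, 0, 0, 0, 0, -0.05, -0.16, 0, 0, 0, 0, 0, -0.02, -0.07, 0, 0, 0, 0, 0]'

```text
time: 44.33
ee_pos: [0.5478, 0.0771, 0.143]
tcp_rot: [[-1.0, -0.0, 0.0], [-0.0, 1.0, -0.001], [-0.0, -0.001, -1.0]]
force: [-0.2, 0.8, -0.3]
grip_width: 0.275
grip_force: 39.4
```

Emit:
move_arm --steps '[0, 0, 0.1, 0, 0, 0, 0, 0, 0, 0.2, 0, 0, 0, 0, 0, 0, 0.2, 0, 0, 0, 0, 0, 0, 0.1, 0, 0, 0, 0, 0, 0, 0, 0, 0, 0, 0, 0, 0, 0, 0, 0, 0, 0, 0, 0, 0, 0, 0, 0, 0]'

```text
time: 44.92
ee_pos: [0.5479, 0.0808, 0.0838]
tcp_rot: [[-1.0, -0.003, 0.001], [-0.003, 1.0, 0.0], [-0.001, 0.0, -1.0]]
force: [-0.1, -0.2, 0.1]
grip_width: 0.272
grip_force: 39.4
```

Run:
```python
from h import *
go(.547,.0797,90,.0222)
```

```text
t 44.92 p [0.5479 0.0808 0.0838] yaw 90.15 tilt [0.0012 0.0001] grip 0.272 39.4 F [-0.1 -0.2  0.1]
shift units [ 0.01  -0.011  0.616] turn units 0.038
```

Emit:
move_arm --steps '[0.01, -0.01, 0.1, 0, 0, 0, 0, 0, 0, 0.2, 0, 0, 0, 0, 0, 0, 0.18, 0, 0, 0, 0, 0, 0, 0.1, 0, 0, 0, 0, 0, 0, 0.035, 0, 0, 0, 0, 0, 0, 0, 0, 0, 0, 0, 0, 0, 0, 0, 0, 0, 0, 0, 0, 0, 0, 0, 0, 0]'

```text
time: 45.58
ee_pos: [0.547, 0.0792, 0.022]
tcp_rot: [[-1.0, -0.002, 0.001], [-0.002, 1.0, 0.0], [-0.001, 0.0, -1.0]]
force: [-0.7, -0.9, -0.6]
grip_width: 0.273
grip_force: 39.5
```

Emit:
move_arm --steps '[0, 0, 0, 0, 0, 0, 0.45, 0, 0, 0, 0, 0, 0, 0.45, 0, 0, 0, 0, 0, 0, 0.45, 0, 0, 0, 0, 0, 0, 0.45, 0, 0, -0.1, 0, 0, 0, 0.45, 0, 0, -0.2, 0, 0, 0, 0.45, 0, 0, -0.3, 0, 0, 0, 0.45, 0, 0, -0.3, 0, 0, 0, 0.45, 0, 0, -0.4, 0, 0, 1, 0.45, 0, 0, -0.4, 0, 0, 1, 1, 0, 0, -0.4, 0, 0, 1, 1]'

```text
time: 46.5
ee_pos: [0.5458, 0.0792, 0.234]
tcp_rot: [[-0.978, 0.21, 0.0], [0.21, 0.978, 0.0], [-0.0, 0.0, -1.0]]
force: [1.8, -0.2, -0.3]
grip_width: 0.717
grip_force: 0.0
```

Emit:
move_arm --steps '[0, 0, 0, 0, 0, 1, 1, 0, 0, 0, 0, 0, 1, 1, 0, 0, 0, 0, 0, 1, 1, 0, 0, 0, 0, 0, 1, 1, 0, 0, 0, 0, 0, 1, 1, 0, 0, 0, 0, 0, 1, 1, 0, 0, 0, 0, 0, 1, 1, 0, 0, 0, 0, 0, 1, 1, 0, 0, 0, 0, 0, 1, 1, 0, 0, 0, 0, 0, 1, 1, 0, 0, 0, 0, 0, 1, 1]'

```text
time: 47.42
ee_pos: [0.5463, 0.0792, 0.2323]
tcp_rot: [[-0.558, 0.83, 0.001], [0.83, 0.558, 0.0], [-0.0, 0.001, -1.0]]
force: [-0.2, 0.1, 0.7]
grip_width: 0.997
grip_force: 0.0
```

Emit:
move_arm --steps '[0, 0, 0, 0, 0, 1, 1, 0, 0, 0, 0, 0, 1, 1, 0, 0, 0, 0, 0, 1, 1, 0, 0, 0, 0, 0, 1, 1, 0, 0, 0, 0, 0, 1, 1, 0, 0, 0, 0, 0, 1, 1, 0, 0, 0, 0, 0, 1, 1, 0, 0, 0, 0, 0, 1, 1, 0, 0, 0, 0, 0, 1, 1, 0, 0, 0, 0, 0, 1, 1, 0, 0, 0, 0, 0, 0.7, 1]'

```text
time: 48.33
ee_pos: [0.5463, 0.0792, 0.2323]
tcp_rot: [[0.155, 0.988, 0.001], [0.988, -0.155, -0.0], [0.0, 0.001, -1.0]]
force: [0.9, -0.3, 0.7]
grip_width: 0.998
grip_force: 0.0
```

Run:
```python
from h import *
from meas import cans
go(.4444,-.1531,-8.75)
for n in("side","top"):
    im,d=look(n,n+"8");cans(n,im,d)
```

```text
t 48.33 p [0.5463 0.0792 0.2323] yaw -8.92 tilt [ 0.0006 -0.    ] grip 0.998 0.0 F [ 0.9 -0.3  0.7]
shift units [-2.453e+00 -6.470e-01 -1.000e-03] turn units -0.042
side can 290 [166. 438.] mean [686.3 417.6] (array([685.8, 415.5]), array([105.3,   8.4]), 73.3) med rgb [52. 52. 53.] z 0.035
top can 29 [151. 183.] mean [686.4 358.6] (array([684.7, 358.6]), array([ 5.1, 30.3]), 75.1) med rgb [13.  5.  4.] z 0.035
```

Emit:
move_arm --steps '[-0.1, -0.03, 0, 0, 0, -0.04, 1, -0.25, -0.07, 0, 0, 0, 0, 1, -0.35, -0.09, 0, 0, 0, 0, 1, -0.37, -0.1, 0, 0, 0, 0, 1, -0.37, -0.1, 0, 0, 0, 0, 1, -0.37, -0.1, 0, 0, 0, 0, 1, -0.35, -0.09, 0, 0, 0, 0, 1, -0.2, -0.05, 0, 0, 0, 0, 1, -0.09, -0.017, 0, 0, 0, 0, 1, 0, 0, 0.2, 0, 0, 0, 1, 0, 0, 0.2, 0, 0, 0, 1, 0, 0, 0, 0, 0, 0, 1]'

```text
time: 49.43
ee_pos: [0.4437, -0.1527, 0.1877]
tcp_rot: [[0.148, 0.989, -0.005], [0.989, -0.148, 0.003], [0.002, -0.005, -1.0]]
force: [-0.7, 0.4, -0.2]
grip_width: 1.0
grip_force: 0.0
```

Run:
```python
from h import *
go(.4444,-.1531,-8.75,.0965)
im,d=look("top","t9");cv2.imwrite("pics/t9c.png",cv2.resize(im[180:310,220:350,::-1],None,fx=4,fy=4,interpolation=2))
```

```text
t 49.43 p [ 0.4437 -0.1527  0.1877] yaw -8.5 tilt [-0.0051  0.0026] grip 1.0 0.0 F [-0.7  0.4 -0.2]
shift units [-0.005  0.012  0.912] turn units 0.062
```

View pics/t9c.png

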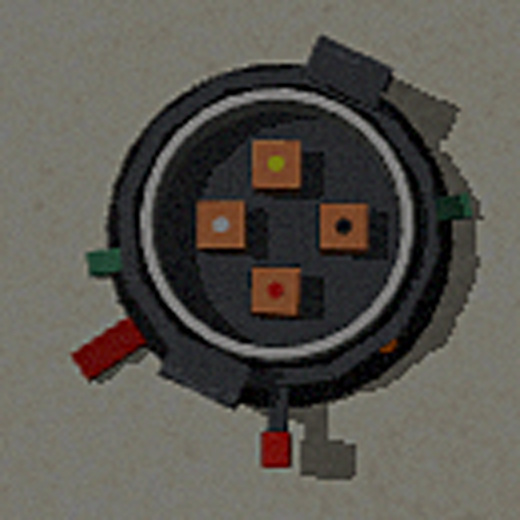

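Emit:
move_arm --steps '[0, 0, 0.2, 0, 0, 0.06, 1, 0, 0, 0.25, 0, 0, 0, 1, 0, 0, 0.25, 0, 0, 0, 1, 0, 0, 0.17, 0, 0, 0, 1, 0, 0, 0.07, 0, 0, 0, 1, 0, 0, 0, 0, 0, 0, 1, 0, 0, 0, 0, 0, 0, 1]'

```text
time: 50.07
ee_pos: [0.4467, -0.1535, 0.0987]
tcp_rot: [[0.152, 0.988, 0.001], [0.988, -0.152, -0.0], [-0.0, 0.001, -1.0]]
force: [-0.2, 0.1, 0.3]
grip_width: 0.998
grip_force: 0.0
```

Emit:
move_arm --steps '[0, 0, 0, 0, 0, 0, 0, 0, 0, 0, 0, 0, 0, 0, 0, 0, 0, 0, 0, 0, 0, 0, 0, 0, 0, 0, 0, 0, 0, 0, 0, 0, 0, 0, 0, 0, 0, 0, 0, 0, 0, 0, 0, 0, 0, 0, 0, 0, 0, 0, 0, 0, 0, 0, 0, 0]' --grip_force 70

```text
time: 50.73
ee_pos: [0.4457, -0.1535, 0.0979]
tcp_rot: [[0.153, 0.988, -0.001], [0.988, -0.153, -0.0], [-0.0, -0.001, -1.0]]
force: [-4.5, 0.4, 5.1]
grip_width: 0.25
grip_force: 68.0
```

Run:
```python
from h import *
go(.4444,-.1531,-8.75,.18)
for n,f in(("top","pics/t9.png"),("side","pics/side8.png")):
    im=cv2.imread(f)[:,:,::-1];hsv=cv2.cvtColor(im.copy(),cv2.COLOR_RGB2HSV).astype(int)
    v,u=np.mgrid[:480,:640];xy=ray(n,np.c_[u.ravel(),v.ravel()],.06).reshape(480,640,2)
    rr=np.hypot(xy[...,0]-.578,xy[...,1]-.08)
    m=(rr<.0725)&(rr>.055)&(hsv[...,1]<45)&(hsv[...,2]>(95 if n=="top" else 130))
    c=max(cv2.findContours(m.astype(np.uint8),0,1)[0],key=len)[:,0]
    print(n,m.sum(),cv2.fitEllipse((ray(n,c,.06)*1000).astype(np.float32)))
    for b,a,cc in blobs((hsv[...,0]>45)&(hsv[...,0]<90)&(hsv[...,1]>80)&(rr<.13),10):
        vv,uu=np.nonzero(b);print("green",a,ray(n,np.c_[uu,vv],.012).mean(0).round(4))
# lid on trivet: ear axis / loop bar direction from top view
im,d=look("top");P=cloud("top",d)
m=(np.hypot(P[...,0]-.6215,P[...,1]+.2892)<.1)&(P[...,2]>.06)&(P[...,2]<.08);v,u=np.nonzero(m);print("bar",m.sum(),rect(ray("top",np.c_[u,v],.071)))
lid("top",.62,-.29,zl=.025);lid("side",.62,-.29,zl=.025)
```

```text
t 50.73 p [ 0.4457 -0.1535  0.0979] yaw -8.78 tilt [-0.0006 -0.0001] grip 0.25 68.0 F [-4.5  0.4  5.1]
shift units [ 0.002 -0.014 -0.821] turn units -0.008
top 476 ((578.3698120117188, 78.40705108642578), (132.00448608398438, 132.1681671142578), 177.84042358398438)
green 49 [ 0.5924 -0.0112]
green 48 [0.5631 0.1681]
side 668 ((579.6343383789062, 79.58643341064453), (129.49964904785156, 133.16943359375), 172.1542205810547)
green 26 [0.566  0.1659]
bar 157 (array([ 620.9, -289.3]), array([ 8.5, 79.9]), 8.7)
top lid px 3110 z 0.0242 slope deg [-0.01 -0.01] mean [ 0.6214 -0.2901] rect (array([ 622.1, -291.8]), array([137.7, 136.7]), 52.5) circ [array([ 621.9197, -291.0837]), np.float64(83.0123)]
side lid px 1250 z 0.0248 slope deg [-0.05  0.04] mean [ 0.6212 -0.2854] rect (array([ 622.6, -290.8]), array([139.1, 138.1]), 51.1) circ [array([ 621.2109, -289.7168]), np.float64(83.2568)]
```

Emit:
move_arm --steps '[0, 0, -0.07, 0, 0, 0, 0, 0, 0, -0.15, 0, 0, -0.5, 0, 0, 0, -0.2, 0, 0, -0.8, 0, 0, 0, -0.2, 0, 0, -0.8, 0, 0, 0, -0.15, 0, 0, -0.8, 0, 0, 0, -0.05, 0, 0, -0.8, 0, 0, 0, 0, 0, 0, -0.75, 0, 0, 0, 0, 0, 0, 0, 0, 0, 0, 0, 0, 0, 0, 0]'

```text
time: 51.63
ee_pos: [0.4458, -0.1534, 0.1794]
tcp_rot: [[-0.155, 0.988, -0.0], [0.988, 0.155, 0.0], [0.0, -0.0, -1.0]]
force: [0.2, -1.4, -1.5]
grip_width: 0.252
grip_force: 68.4
```

Run:
```python
from h import *
go(.5522,-.3004,9.,.132)
```

```text
t 51.63 p [ 0.4458 -0.1534  0.1794] yaw 8.92 tilt [-0.0003  0.0002] grip 0.252 68.4 F [ 0.2 -1.4 -1.5]
shift units [-1.618  0.823  0.473] turn units -0.019
```

Emit:
move_arm --steps '[-0.1, 0.05, 0, 0, 0, 0, 0, -0.25, 0.13, 0, 0, 0, 0, 0, -0.3, 0.15, 0, 0, 0, 0, 0, -0.3, 0.15, 0, 0, 0, 0, 0, -0.3, 0.15, 0, 0, 0, 0, 0, -0.22, 0.12, 0, 0, 0, 0, 0, -0.12, 0.06, 0, 0, 0, 0, 0, -0.03, 0.01, 0.1, 0, 0, 0, 0, 0, 0, 0.15, 0, 0, 0, 0, 0, 0, 0.15, 0, 0, 0, 0, 0, 0, 0.07, 0, 0, 0, 0, 0, 0, 0, 0, 0, 0, 0]'

```text
time: 52.63
ee_pos: [0.5502, -0.2988, 0.1288]
tcp_rot: [[-0.156, 0.988, -0.005], [0.988, 0.156, 0.003], [0.004, -0.004, -1.0]]
force: [-0.2, 0.4, -2.5]
grip_width: 0.249
grip_force: 68.9
```

Run:
```python
from h import *
go(.6214,-.2893,9.,.132)
```

```text
t 52.63 p [ 0.5502 -0.2988  0.1288] yaw 8.99 tilt [-0.005   0.0034] grip 0.249 68.9 F [-0.2  0.4 -2.5]
shift units [-0.017  0.718 -0.036] turn units -0.004
```

Emit:
move_arm --steps '[0, 0, 0, 0, 0, 0, 0, 0, 0.06, 0, 0, 0, 0, 0, 0, 0.08, 0, 0, 0, 0, 0, 0, 0.1, 0, 0, 0, 0, 0, 0, 0.12, 0, 0, 0, 0, 0, 0, 0.12, 0, 0, 0, 0, 0, 0, 0.12, 0, 0, 0, 0, 0, 0, 0.07, 0, 0, 0, 0, 0, 0, 0.03, 0, 0, 0, 0, 0, 0, 0, 0, 0, 0, 0, 0, 0, 0, 0, 0, 0, 0]'

```text
$.steps: bad value
```

Run:
```python
from h import *
go(.6214,-.2893,9.,.132)
im,d=look("side");cv2.imwrite("pics/s10.png",cv2.resize(im[100:260,260:420,::-1],None,fx=3.5,fy=3.5,interpolation=2))
```

```text
t 52.63 p [ 0.5502 -0.2988  0.1288] yaw 8.99 tilt [-0.005   0.0034] grip 0.249 68.9 F [-0.2  0.4 -2.5]
shift units [-0.017  0.718 -0.036] turn units -0.004
```

View pics/s10.png

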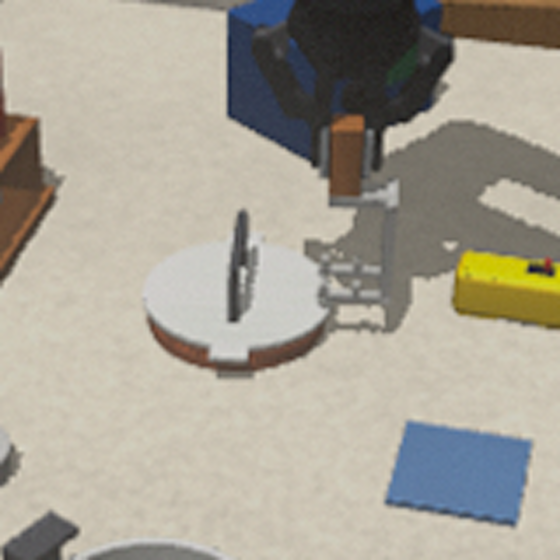

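Emit:
move_arm --steps '[0, 0, 0, 0, 0, 0, 0, 0, 0.06, 0, 0, 0, 0, 0, 0, 0.08, 0, 0, 0, 0, 0, 0, 0.1, 0, 0, 0, 0, 0, 0, 0.12, 0, 0, 0, 0, 0, 0, 0.12, 0, 0, 0, 0, 0, 0, 0.12, 0, 0, 0, 0, 0, 0, 0.07, 0, 0, 0, 0, 0, 0, 0.03, 0, 0, 0, 0, 0, 0, 0, 0, 0, 0, 0, 0, 0, 0, 0, 0, 0, 0, 0]'

```text
time: 53.6
ee_pos: [0.6214, -0.2896, 0.1324]
tcp_rot: [[-0.157, 0.988, -0.0], [0.988, 0.157, -0.0], [-0.0, -0.0, -1.0]]
force: [-0.4, -0.4, -1.6]
grip_width: 0.249
grip_force: 68.9
```

Run:
```python
from h import *
go(.6214,-.2893,9.,.132)
im,d=look("side");cv2.imwrite("pics/s11.png",cv2.resize(im[120:220,280:380,::-1],None,fx=5,fy=5,interpolation=2))
```

```text
t 53.6 p [ 0.6214 -0.2896  0.1324] yaw 9.03 tilt [-0.0002 -0.0001] grip 0.249 68.9 F [-0.4 -0.4 -1.6]
shift units [0.003 0.    0.004] turn units 0.007
```

View pics/s11.png

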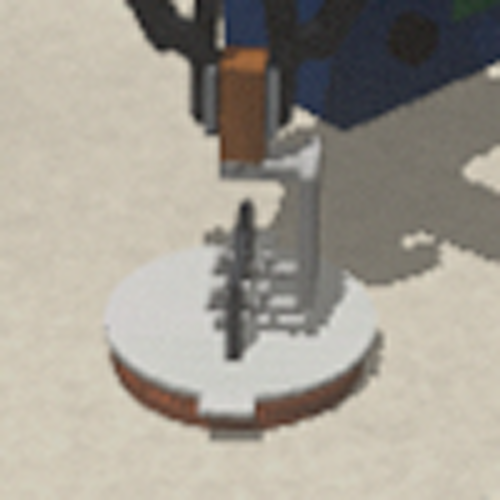

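Emit:
move_arm --steps '[0, 0, -0.06, 0, 0, 0, 0, 0, 0, -0.06, 0, 0, 0, 0, 0, 0, -0.04, 0, 0, 0, 0, 0, 0, -0.03, 0, 0, 0, 0, 0, 0, -0.06, 0, 0, 0, 0, 0, 0, -0.1, 0, 0, 0, 0, 0, 0, -0.15, 0, 0, 0, 0, 0, 0, -0.18, 0, 0, 0, 0, 0, 0, -0.18, 0, 0, 0, 0, 0, 0, -0.14, 0, 0, 0, 0, 0, 0, -0.09, 0, 0, 0, 0, 0, 0, -0.04, 0, 0, 0, 0]'

```text
time: 54.65
ee_pos: [0.6222, -0.29, 0.2479]
tcp_rot: [[-0.157, 0.988, 0.003], [0.988, 0.157, -0.001], [-0.002, 0.002, -1.0]]
force: [-0.4, 0.0, -5.0]
grip_width: 0.248
grip_force: 69.0
```

Run:
```python
from h import *
go(.5786,.0795,9.2)
lid("side",.62,-.29,zl=.118)
```

```text
t 54.65 p [ 0.6222 -0.29    0.2479] yaw 9.02 tilt [ 0.0026 -0.0015] grip 0.248 69.0 F [-0.4  0.  -5. ]
shift units [ 3.718  0.149 -0.007] turn units -0.045
side lid px 973 z 0.1226 slope deg [ 0.36 -0.12] mean [ 0.6265 -0.2733] rect (array([ 625.3, -278.4]), array([133., 136.]), 80.0) circ [array([ 626.5182, -282.4621]), np.float64(75.7307)]
```

Carry back: x +3.72, y +0.15.

Emit:
move_arm --steps '[0, 0, 0, 0, 0, -0.04, 0, 0.05, 0, 0, 0, 0, 0, 0, 0.1, 0, 0, 0, 0, 0, 0, 0.15, 0.01, 0, 0, 0, 0, 0, 0.2, 0.02, 0, 0, 0, 0, 0, 0.22, 0.02, 0, 0, 0, 0, 0, 0.24, 0.02, 0, 0, 0, 0, 0, 0.25, 0.02, 0, 0, 0, 0, 0, 0.25, 0.02, 0, 0, 0, 0, 0, 0.25, 0.02, 0, 0, 0, 0, 0, 0.25, 0.02, 0, 0, 0, 0, 0, 0.25, 0, 0, 0, 0, 0, 0]'

```text
time: 55.7
ee_pos: [0.6002, -0.0662, 0.2449]
tcp_rot: [[-0.16, 0.987, -0.001], [0.987, 0.16, 0.001], [0.001, -0.001, -1.0]]
force: [0.1, 0.4, -5.5]
grip_width: 0.248
grip_force: 69.1
```

Emit:
move_arm --steps '[0.25, 0, 0, 0, 0, 0, 0, 0.25, 0, 0, 0, 0, 0, 0, 0.24, 0, 0, 0, 0, 0, 0, 0.22, 0, 0, 0, 0, 0, 0, 0.18, 0, 0, 0, 0, 0, 0, 0.15, 0, 0, 0, 0, 0, 0, 0.11, 0, 0, 0, 0, 0, 0, 0.07, 0, 0, 0, 0, 0, 0, 0.03, 0, 0, 0, 0, 0, 0, 0.01, 0, 0, 0, 0, 0, 0, 0, 0, 0, 0, 0, 0, 0, 0, 0, 0, 0, 0, 0, 0]'

```text
time: 56.7
ee_pos: [0.5771, 0.0793, 0.2453]
tcp_rot: [[-0.159, 0.987, -0.0], [0.987, 0.159, -0.0], [-0.0, -0.0, -1.0]]
force: [-0.4, 0.4, -4.9]
grip_width: 0.252
grip_force: 69.0
```

Emit:
move_arm --steps '[0, 0, 0, 0, 0, 0, 0, 0, 0, 0, 0, 0, 0, 0, 0, 0, 0, 0, 0, 0, 0, 0, 0, 0, 0, 0, 0, 0]'

```text
time: 57.03
ee_pos: [0.577, 0.0797, 0.2454]
tcp_rot: [[-0.159, 0.987, -0.0], [0.987, 0.159, -0.0], [-0.0, -0.0, -1.0]]
force: [-0.5, 0.7, -5.3]
grip_width: 0.25
grip_force: 69.0
```

Run:
```python
from h import *
go(.5786,.0795,9.2)
xy=lid("side",zl=.12)
for n in("side","top"):
    im,d=look(n);P=cloud(n,d);hsv=cv2.cvtColor(im,cv2.COLOR_RGB2HSV).astype(int)
    m=(np.hypot(P[...,0]-.578,P[...,1]-.08)<.11)&(hsv[...,1]<60)&(hsv[...,2]>(85 if n=="top" else 130))&(abs(P[...,2]-.1185)<.01)
    v,u=np.nonzero(m);z=np.median(P[m][:,2]);q=ray(n,np.c_[u,v],z);q0=np.array([.5786,.0795]);
    w=q-q0;e=w[(np.hypot(*w.T)>.0735)&(w[:,1]>0)];print(n,"z",z.round(4),"ear+y",len(e),(q0+e.mean(0)).round(4) if len(e) else '', "yaw",np.degrees(np.arctan2(-e[:,0].mean(),e[:,1].mean())).round(2) if len(e) else '')
```

```text
t 57.03 p [0.577  0.0797 0.2454] yaw 9.15 tilt [-0.     -0.0001] grip 0.25 69.0 F [-0.5  0.7 -5.3]
shift units [-0.004  0.015 -0.   ] turn units -0.013
side lid px 2268 z 0.1202 slope deg [-0.06 -0.05] mean [0.5799 0.0974] rect (array([579.3,  92.3]), array([137.3, 136.9]), 83.8) circ [array([578.8453,  86.6592]), np.float64(75.7391)]
side z 0.1202 ear+y 66 [0.5648 0.1564] yaw 10.17
top z 0.1198 ear+y 60 [0.5639 0.1551] yaw 11.01
```

Emit:
move_arm --steps '[0, 0.015, 0.05, 0, 0, 0, 0, 0, 0, 0.08, 0, 0, 0, 0, 0, 0, 0.08, 0, 0, 0, 0, 0, 0, 0.08, 0, 0, 0, 0, 0, 0, 0.07, 0, 0, 0, 0, 0, 0, 0.05, 0, 0, 0, 0, 0, 0, 0.03, 0, 0, 0, 0, 0, 0, 0.02, 0, 0, 0, 0, 0, 0, 0.02, 0, 0, 0, 0, 0, 0, 0.02, 0, 0, 0, 0, 0, 0, 0.02, 0, 0, 0, 0, 0, 0, 0, 0, 0, 0, 0]'

```text
time: 58.18
ee_pos: [0.5784, 0.0802, 0.1932]
tcp_rot: [[-0.159, 0.987, -0.0], [0.987, 0.159, -0.0], [0.0, -0.0, -1.0]]
force: [-0.2, -0.0, -5.2]
grip_width: 0.249
grip_force: 69.1
```

Run:
```python
from h import *
go(.5786,.0795,9.2)
lid("side",zl=.068)
```

```text
t 58.18 p [0.5784 0.0802 0.1932] yaw 9.18 tilt [-0.0002 -0.    ] grip 0.249 69.1 F [-0.2 -0.  -5.2]
shift units [-0.008  0.001 -0.   ] turn units -0.006
side lid px 2203 z 0.0681 slope deg [ 0.01 -0.25] mean [0.5819 0.0984] rect (array([581.2,  92.2]), array([136.9, 136.6]), 81.9) circ [array([580.4349,  86.9378]), np.float64(75.5918)]
```

Emit:
move_arm --steps '[0, 0, 0.015, 0, 0, 0, 0, 0, 0, 0.015, 0, 0, 0, 0, 0, 0, 0.015, 0, 0, 0, 0, 0, 0, 0.015, 0, 0, 0, 0, 0, 0, 0.015, 0, 0, 0, 0, 0, 0, 0.015, 0, 0, 0, 0, 0, 0, 0, 0, 0, 0, 0, 0, 0, 0, 0, 0, 0, 0]'

```text
time: 58.9
ee_pos: [0.5785, 0.0803, 0.1845]
tcp_rot: [[-0.159, 0.987, 0.0], [0.987, 0.159, 0.0], [-0.0, 0.0, -1.0]]
force: [-0.7, -0.2, -2.0]
grip_width: 0.253
grip_force: 69.3
```

```bash
cat > ear.py <<'E'
from h import *
def seat():
    go(.5786,.0795,9.2)
    c0=np.array([.5785,.079])
    for n in("side","top"):
        im,d=look(n);P=cloud(n,d);hsv=cv2.cvtColor(im,cv2.COLOR_RGB2HSV).astype(int);X,Y,Z=[P[...,i] for i in range(3)]
        m=(np.hypot(X-.578,Y-.08)<.11)&(hsv[...,1]<60)&(hsv[...,2]>(85 if n=="top" else 130))&(Z>.059)&(Z<.072)
        v,u=np.nonzero(m);q=ray(n,np.c_[u,v],.064);A=np.c_[P[m][:,:2]-c0,np.ones(m.sum())];c=np.linalg.lstsq(A,P[m][:,2],rcond=None)[0]
        w=q-c0
        print(n,"z at axis",c[2].round(4),"slope",np.degrees(c[:2]).round(2),"ears",[(len(e),(c0+e.mean(0)).round(4)) for e in (w[(np.hypot(*w.T)>.0735)&(s*w[:,1]>.05)] for s in(1,-1)) if len(e)])
        for b,a,cc in blobs((hsv[...,0]>45)&(hsv[...,0]<90)&(hsv[...,1]>80)&(np.hypot(X-.578,Y-.08)<.13),10):
            vv,uu=np.nonzero(b);print("  green",a,ray(n,np.c_[uu,vv],.012).mean(0).round(4))
E
python3 -c "from ear import *;seat()"
```

```text
t 58.9 p [0.5785 0.0803 0.1845] yaw 9.18 tilt [0.0002 0.    ] grip 0.253 69.3 F [-0.7 -0.2 -2. ]
shift units [-0.008 -0.     0.   ] turn units -0.006
side z at axis 0.0639 slope [-0.08 -0.14] ears [(72, array([0.5662, 0.1566])), (15, array([0.6016, 0.0039]))]
  green 29 [0.566  0.1683]
top z at axis 0.0633 slope [-0.08  0.06] ears [(55, array([0.5661, 0.1551]))]
  green 34 [0.5628 0.1703]
```

Emit:
move_arm --steps '[0, 0, 0.04, 0, 0, 0, 0, 0, 0, 0.05, 0, 0, 0, 0, 0, 0, 0.04, 0, 0, 0, 0, 0, 0, 0, 0, 0, 0, 0, 0, -0.06, 0, 0, 0, 0, 0, 0, -0.08, 0, 0, 0, 0, 0, 0, -0.1, 0, 0, 0, 0, 0, 0, -0.12, 0, 0, 0, 0, 0, 0, -0.12, 0, 0, 0, 0, 0, 0, -0.07, 0, 0, 0, 0, 0, 0, 0, 0, 0, 0, 0, 0]'

```text
time: 59.92
ee_pos: [0.5228, 0.0713, 0.1716]
tcp_rot: [[-0.16, 0.987, -0.0], [0.987, 0.16, -0.0], [-0.0, -0.0, -1.0]]
force: [0.1, 0.6, -2.4]
grip_width: 0.25
grip_force: 69.5
```

Run:
```python
from ear import *
seat()
go(.4446,-.1532,-8.75,.1)
```

```text
t 59.92 p [0.5228 0.0713 0.1716] yaw 9.18 tilt [-0.0002 -0.0001] grip 0.25 69.5 F [ 0.1  0.6 -2.4]
shift units [-0.008  0.564 -0.   ] turn units -0.005
side z at axis 0.0639 slope [ 0.   -0.06] ears [(69, array([0.5661, 0.1564])), (34, array([0.5975, 0.0046]))]
  green 31 [0.5658 0.1682]
top z at axis 0.0692 slope [ 0.36 -0.08] ears []
t 60.02 p [0.5243 0.0714 0.1718] yaw 9.17 tilt [0.0011 0.0001] grip 0.248 69.5 F [ 0.3 -0.1 -1.3]
shift units [-2.091 -1.145  0.717] turn units 4.48
```

Emit:
move_arm --steps '[0, 0, -0.1, 0, 0, 0, 0, 0, 0, -0.15, 0, 0, 0, 0, -0.1, -0.05, 0, 0, 0, 0, 0, -0.25, -0.14, 0, 0, 0, 0, 0, -0.32, -0.18, 0, 0, 0, 0, 0, -0.34, -0.18, 0, 0, 0, 0, 0, -0.34, -0.18, 0, 0, 0, 0, 0, -0.34, -0.18, 0, 0, 0, 0, 0, -0.25, -0.14, 0, 0, 0, 0, 0, -0.12, -0.08, 0, 0, 0, 0, 0, -0.03, -0.015, 0, 0, 0, 0, 0, 0, 0, 0, 0, 0, 0.3, 0]'

```text
time: 61.02
ee_pos: [0.4441, -0.1545, 0.1965]
tcp_rot: [[-0.136, 0.991, 0.0], [0.991, 0.136, -0.0], [-0.0, 0.0, -1.0]]
force: [-0.3, 0.5, -1.1]
grip_width: 0.249
grip_force: 69.3
```

Emit:
move_arm --steps '[0, 0, 0.1, 0, 0, 0.7, 0, 0, 0, 0.15, 0, 0, 0.7, 0, 0, 0, 0.15, 0, 0, 0.7, 0, 0, 0, 0.15, 0, 0, 0.7, 0, 0, 0, 0.15, 0, 0, 0.7, 0, 0, 0, 0.1, 0, 0, 0.68, 0, 0, 0, 0.05, 0, 0, 0, 0, 0, 0, 0, 0, 0, 0, 0, 0, 0, 0, 0, 0, 0, 0, 0, 0, 0, 0, 0, 0, 0]'

```text
time: 61.85
ee_pos: [0.4452, -0.1531, 0.1123]
tcp_rot: [[0.151, 0.989, 0.001], [0.989, -0.151, -0.001], [-0.0, 0.001, -1.0]]
force: [0.7, 0.2, -1.6]
grip_width: 0.253
grip_force: 69.4
```

Run:
```python
from h import *
go(.4446,-.1532,-8.75,.0975)
```

```text
t 61.85 p [ 0.4452 -0.1531  0.1123] yaw -8.66 tilt [ 0.0013 -0.0005] grip 0.253 69.4 F [ 0.7  0.2 -1.6]
shift units [-0.002 -0.006  0.148] turn units 0.023
```

Emit:
move_arm --steps '[0, 0, 0.04, 0, 0, 0, 0, 0, 0, 0.04, 0, 0, 0, 0, 0, 0, 0.03, 0, 0, 0, 0, 0, 0, 0.02, 0, 0, 0, 0, 0, 0, 0.01, 0, 0, 0, 0, 0, 0, 0.01, 0, 0, 0, 0, 0, 0, 0, 0, 0, 0, 0, 0, 0, 0, 0, 0, 0, 0]'

```text
time: 62.52
ee_pos: [0.4446, -0.1532, 0.0979]
tcp_rot: [[0.152, 0.988, -0.0], [0.988, -0.152, -0.0], [-0.0, -0.0, -1.0]]
force: [-6.2, 2.6, 12.8]
grip_width: 0.252
grip_force: 71.7
```

Run:
```python
from h import *
go(.4446,-.1532,-8.75,.0975)
```

```text
t 62.52 p [ 0.4446 -0.1532  0.0979] yaw -8.75 tilt [-0.0001 -0.0001] grip 0.252 71.7 F [-6.2  2.6 12.8]
shift units [0.001 0.    0.004] turn units 0.001
```

Emit:
move_arm --steps '[0, 0, -0.015, 0, 0, 0, 0, 0, 0, 0, 0, 0, 0, 0, 0, 0, 0, 0, 0, 0, 1, 0, 0, 0, 0, 0, 0, 1, 0, 0, 0, 0, 0, 0, 1, 0, 0, 0, 0, 0, 0, 1, 0, 0, 0, 0, 0, 0, 1, 0, 0, 0, 0, 0, 0, 1, 0, 0, 0, 0, 0, 0, 1, 0, 0, 0, 0, 0, 0, 1]'

```text
time: 63.35
ee_pos: [0.4445, -0.1531, 0.0979]
tcp_rot: [[0.152, 0.988, 0.0], [0.988, -0.152, -0.0], [-0.0, 0.0, -1.0]]
force: [-0.1, 0.3, 0.1]
grip_width: 1.0
grip_force: 0.0
```

Emit:
move_arm --steps '[0, 0, -0.1, 0, 0, 0, 1, 0, 0, -0.2, 0, 0, 0, 1, 0, 0, -0.25, 0, 0, 0, 1, 0, 0, -0.25, 0, 0, 0, 1, 0, 0, -0.25, 0, 0, -1, 1, 0, 0, -0.1, 0, 0, -1, 1, 0, 0, 0, 0, 0, -1, 1, 0, 0, 0, 0, 0, -1, 1, 0, 0, 0, 0, 0, -1, 1, 0, 0, 0, 0, 0, -1, 1, 0, 0, 0, 0, 0, -1, 1, 0, 0, 0, 0, 0, -1, 1]'

```text
time: 64.35
ee_pos: [0.4445, -0.1532, 0.2138]
tcp_rot: [[-0.398, 0.917, 0.001], [0.917, 0.398, -0.0], [-0.001, 0.001, -1.0]]
force: [0.8, -0.2, 0.2]
grip_width: 1.0
grip_force: 0.0
```

Emit:
move_arm --steps '[0, 0, 0, 0, 0, -1, 1, 0, 0, 0, 0, 0, -1, 1, 0, 0, 0, 0, 0, -1, 1, 0, 0, 0, 0, 0, -1, 1, 0, 0, 0, 0, 0, -1, 1, 0, 0, 0, 0, 0, -1, 1, 0, 0, 0, 0, 0, -1, 1, 0, 0, 0, 0, 0, -1, 1, 0, 0, 0, 0, 0, -1, 1, 0, 0, 0, 0, 0, -1, 1, 0, 0, 0, 0, 0, -1, 1, 0, 0, 0, 0, 0, -1, 1]'

```text
time: 65.35
ee_pos: [0.4445, -0.1531, 0.2138]
tcp_rot: [[-0.948, 0.318, 0.001], [0.318, 0.948, -0.0], [-0.001, -0.0, -1.0]]
force: [1.2, 0.4, -0.7]
grip_width: 0.997
grip_force: 0.0
```

Emit:
move_arm --steps '[0, 0, 0, 0, 0, -1, 1, 0, 0, 0, 0, 0, -1, 1, 0, 0, 0, 0, 0, -1, 1, 0, 0, 0, 0, 0, -1, 1, 0, 0, 0, 0, 0, -1, 1, 0, 0, 0, 0, 0, 0, 1, 0, 0, 0, 0, 0, 0, 1]'

```text
time: 65.93
ee_pos: [0.4445, -0.1532, 0.2135]
tcp_rot: [[-1.0, -0.02, 0.001], [-0.02, 1.0, -0.0], [-0.001, -0.0, -1.0]]
force: [0.2, 0.4, 0.2]
grip_width: 0.998
grip_force: 0.0
```

Run:
```python
from ear import *
seat()
for n in("top","side"):
    im,d=look(n,n+"12");P=cloud(n,d);hsv=cv2.cvtColor(im,cv2.COLOR_RGB2HSV).astype(int);X,Y,Z=[P[...,i] for i in range(3)]
    H,S=hsv[...,0],hsv[...,1]
    m=(abs(X-.4665)<.04)&(abs(Y-.078)<.04)&(Z>.06)&(Z<.072)&((H<6)|(H>174))&(S>120);v,u=np.nonzero(m)
    if len(u):print(n,"lug",rect(ray(n,np.c_[u,v],.066)))
    m=(abs(X-.447)<.08)&(abs(Y+.14)<.08)&(Z>.131)&(Z<.142);v,u=np.nonzero(m)
    if len(u):print(n,"handle",rect(ray(n,np.c_[u,v],.136)))
go(.4653,.0778,91)
```

```text
t 65.93 p [ 0.4445 -0.1532  0.2135] yaw 91.13 tilt [ 0.0006 -0.0003] grip 0.998 0.0 F [0.2 0.4 0.2]
shift units [-1.386  2.3    0.   ] turn units 20.483
side z at axis 0.0639 slope [-0.03  0.01] ears [(69, array([0.5662, 0.1564])), (30, array([0.5924, 0.003 ]))]
  green 34 [0.5654 0.1688]
top z at axis 0.0634 slope [ 0.04 -0.01] ears [(55, array([0.5659, 0.1551])), (58, array([0.5905, 0.0024]))]
  green 36 [ 0.5929 -0.0134]
  green 34 [0.5628 0.17  ]
top lug (array([466.1,  77.9]), array([15.6, 13.6]), 0.4)
side lug (array([467.4,  81.5]), array([14.7, 12.9]), 11.3)
side handle (array([ 444.3, -149.8]), array([29.1, 22. ]), 83.1)
t 66.13 p [ 0.4445 -0.1531  0.2131] yaw 91.18 tilt [ 0.0001 -0.0001] grip 0.999 0.0 F [ 0.4 -0.6 -0.5]
shift units [-0.256  2.304 -0.   ] turn units 0.045
```

Emit:
move_arm --steps '[-0.01, 0.1, 0, 0, 0, 0.045, 1, -0.03, 0.25, 0, 0, 0, 0, 1, -0.04, 0.36, 0, 0, 0, 0, 0.7, -0.04, 0.36, 0, 0, 0, 0, 0.7, -0.04, 0.36, 0, 0, 0, 0, 0.7, -0.04, 0.36, 0, 0, 0, 0, 0.7, -0.026, 0.28, 0, 0, 0, 0, 0.7, -0.02, 0.16, 0.1, 0, 0, 0, 0.7, 0, 0.08, 0.25, 0, 0, 0, 0.7, 0, 0, 0.3, 0, 0, 0, 0.7, 0, 0, 0.2, 0, 0, 0, 0.7, 0, 0, 0, 0, 0, 0, 0.7]'

```text
time: 67.13
ee_pos: [0.4609, 0.079, 0.1229]
tcp_rot: [[-1.0, -0.019, -0.008], [-0.019, 1.0, -0.0], [0.008, -0.0, -1.0]]
force: [-0.8, 0.2, -0.6]
grip_width: 0.698
grip_force: 0.0
```

Run:
```python
from h import *
go(.4645,.0785,91,.034)
```

```text
t 67.13 p [0.4609 0.079  0.1229] yaw 91.09 tilt [-0.0083 -0.0003] grip 0.698 0.0 F [-0.8  0.2 -0.6]
shift units [-0.044 -0.006  0.889] turn units 0.023
```

Emit:
move_arm --steps '[0, 0, 0.15, 0, 0, 0, 0.7, 0, 0, 0.25, 0, 0, 0, 0.7, 0, 0, 0.25, 0, 0, 0, 0.7, 0, 0, 0.2, 0, 0, 0, 0.7, 0, 0, 0.08, 0, 0, 0, 0.7, 0, 0, 0, 0, 0, 0, 0.7, 0, 0, 0, 0, 0, 0, 0.7]'

```text
time: 67.72
ee_pos: [0.4653, 0.0785, 0.0361]
tcp_rot: [[-1.0, -0.019, 0.001], [-0.019, 1.0, 0.0], [-0.001, 0.0, -1.0]]
force: [1.0, 0.3, 0.5]
grip_width: 0.699
grip_force: 0.0
```

Emit:
move_arm --steps '[0, 0, 0, 0, 0, 0, 0, 0, 0, 0, 0, 0, 0, 0, 0, 0, 0, 0, 0, 0, 0, 0, 0, 0, 0, 0, 0, 0, 0, 0, 0, 0, 0, 0, 0, 0, 0, 0, 0, 0, 0, 0, 0, 0, 0, 0, 0, 0, 0]' --grip_force 25

```text
time: 68.3
ee_pos: [0.4656, 0.0782, 0.036]
tcp_rot: [[-1.0, -0.018, 0.002], [-0.018, 1.0, -0.0], [-0.002, -0.0, -1.0]]
force: [-1.4, -1.7, 6.6]
grip_width: 0.157
grip_force: 27.9
```

Run:
```python
from h import *
go(.4645,.0785,91,.034)
p=r.get_state()["ee_pos"][:2]-[.5785,.079];print(np.hypot(*p),np.degrees(np.arctan2(p[1],p[0])))
```

```text
t 68.3 p [0.4656 0.0782 0.036 ] yaw 91.05 tilt [ 0.0017 -0.0001] grip 0.157 27.9 F [-1.4 -1.7  6.6]
shift units [0.011 0.003 0.02 ] turn units 0.012
0.11294934898113741 -179.58064781696447
```

Emit:
move_arm --steps '[-0.0018, 0.0631, 0, 0, 0, 0.8, 0, -0.0018, 0.0631, 0, 0, 0, 0.8, 0, -0.0018, 0.0631, 0, 0, 0, 0.8, 0, -0.0018, 0.0631, 0, 0, 0, 0.8, 0, -0.0018, 0.0631, 0, 0, 0, 0.8, 0, -0.0018, 0.0631, 0, 0, 0, 0.8, 0, -0.0018, 0.0631, 0, 0, 0, 0.8, 0, -0.0018, 0.0631, 0, 0, 0, 0.8, 0, -0.0018, 0.0631, 0, 0, 0, 0.8, 0, -0.0018, 0.0631, 0, 0, 0, 0.8, 0, -0.0018, 0.0631, 0, 0, 0, 0.8, 0, -0.0018, 0.0631, 0, 0, 0, 0.8, 0]'

```text
time: 69.3
ee_pos: [0.4899, 0.1482, 0.0361]
tcp_rot: [[-0.793, 0.609, 0.004], [0.609, 0.793, -0.001], [-0.004, 0.001, -1.0]]
force: [5.3, -7.8, 0.9]
grip_width: 0.162
grip_force: 24.9
```

Run:
```python
from h import *
go(.4645,.0785,34)
s=r.get_state();p=s["ee_pos"][:2]-[.5785,.079];print(np.hypot(*p),np.degrees(np.arctan2(p[1],p[0])),s["ft_torque"])
```

```text
t 69.3 p [0.4899 0.1482 0.0361] yaw 52.5 tilt [ 0.0036 -0.0014] grip 0.162 24.9 F [ 5.3 -7.8  0.9]
shift units [-0.223 -0.708  0.   ] turn units 4.625
0.11247662802954538 142.00998286592616 [-1.17661515 -0.75333047 -0.12049104]
```

Emit:
move_arm --steps '[-0.0018, 0.0631, 0, 0, 0, 0.8, 0, -0.0018, 0.0631, 0, 0, 0, 0.8, 0, -0.0018, 0.0631, 0, 0, 0, 0.8, 0, -0.0018, 0.0631, 0, 0, 0, 0.8, 0, -0.0018, 0.0631, 0, 0, 0, 0.8, 0, 0, 0.0158, 0, 0, 0, 0.2, 0, 0, 0.0158, 0, 0, 0, 0.2, 0, 0, 0.0158, 0, 0, 0, 0.2, 0, 0, 0, 0, 0, 0, 0, 0, 0, 0, 0, 0, 0, 0, 0]'

```text
time: 70.13
ee_pos: [0.5154, 0.1719, 0.0361]
tcp_rot: [[-0.563, 0.827, 0.002], [0.826, 0.563, -0.003], [-0.004, -0.0, -1.0]]
force: [0.2, -11.7, 7.4]
grip_width: 0.16
grip_force: 25.6
```

Run:
```python
from h import *
go(.4645,.0785,34)
s=r.get_state();p=s["ee_pos"][:2]-[.5785,.079];print(np.hypot(*p),np.degrees(np.arctan2(p[1],p[0])),s["ft_torque"], s["force"][:2]@s["tcp_rot"][:2,1])
```

```text
t 70.13 p [0.5154 0.1719 0.0361] yaw 34.26 tilt [ 0.0019 -0.003 ] grip 0.16 25.6 F [  0.2 -11.7   7.4]
shift units [-0.485 -0.946  0.002] turn units 0.065
0.11228687684241756 124.21232557435117 [-1.73283384 -0.02436403  0.14026104] -6.382985032420943
```

Emit:
move_arm --steps '[0, 0.0158, 0, 0, 0, 0.2, 0, 0, 0.0158, 0, 0, 0, 0.2, 0, 0, 0.0158, 0, 0, 0, 0.1, 0, 0, 0, 0, 0, 0, 0, 0, 0, 0, 0, 0, 0, 0, 0]'

```text
time: 70.55
ee_pos: [0.5156, 0.1718, 0.0358]
tcp_rot: [[-0.534, 0.845, -0.007], [0.845, 0.534, -0.008], [-0.003, -0.01, -1.0]]
force: [-22.8, -26.1, 28.6]
grip_width: 0.16
grip_force: 38.2
```

Run:
```python
from h import *
go(.4645,.0785,34)
s=r.get_state();p=s["ee_pos"][:2]-[.5785,.079];print(np.hypot(*p),np.degrees(np.arctan2(p[1],p[0])),s["ft_torque"], s["force"][:2]@s["tcp_rot"][:2,1])
```

```text
t 70.55 p [0.5156 0.1718 0.0358] yaw 32.3 tilt [-0.0066 -0.0081] grip 0.16 38.2 F [-22.8 -26.1  28.6]
shift units [-0.516 -0.93   0.011] turn units -0.426
0.11215726415272285 124.14127256831031 [-3.8941565   3.14822605  0.53689541] -33.18630753612992
```

Emit:
move_arm --steps '[0, -0.02, 0, 0, 0, -0.25, 0, 0, -0.02, 0, 0, 0, -0.2, 0, 0, 0, 0, 0, 0, 0, 0, 0, 0, 0, 0, 0, 0, 0.5, 0, 0, 0, 0, 0, 0, 0.5, 0, 0, 0, 0, 0, 0, 0.5, 0, 0, 0, 0, 0, 0, 0.5, 0, 0, 0, 0, 0, 0, 0.5]'

```text
time: 71.22
ee_pos: [0.5145, 0.1746, 0.0348]
tcp_rot: [[-0.561, 0.828, -0.0], [0.828, 0.561, 0.0], [0.0, -0.0, -1.0]]
force: [-0.7, -1.2, -0.2]
grip_width: 0.5
grip_force: 0.0
```

Emit:
move_arm --steps '[0, 0, -0.1, 0, 0, 0, 0.5, 0, 0, -0.2, 0, 0, 0, 0.5, 0, 0, -0.3, 0, 0, 0, 0.5, 0, 0, -0.4, 0, 0, 0, 0.5, 0, 0, -0.4, 0, 0, 0, 0.5, 0.2, 0, -0.3, 0, 0, 0, 0.5, 0.4, 0, 0, 0, 0, 0, 0.5, 0.4, 0, 0, 0, 0, 0, 0.5, 0.4, 0, 0, 0, 0, 0, 0.5, 0.3, 0, 0, 0, 0, 0, 0.5, 0, 0, 0, 0, 0, 0, 0.5, 0, 0, 0, 0, 0, 0, 0.5]'

```text
time: 72.22
ee_pos: [0.4184, 0.3165, 0.2057]
tcp_rot: [[-0.563, 0.826, 0.001], [0.826, 0.563, 0.0], [-0.0, 0.001, -1.0]]
force: [0.3, 0.2, 0.6]
grip_width: 0.503
grip_force: 0.0
```

Run:
```python
from ear import *
seat()
o=np.zeros((560,800,3),np.uint8)
im,d=look("top");P=cloud("top",d);hsv=cv2.cvtColor(im,cv2.COLOR_RGB2HSV).astype(int)
m=(np.hypot(P[...,0]-.5785,P[...,1]-.079)<.13)&(P[...,2]>.058)&(P[...,2]<.072)&((hsv[...,0]<6)|(hsv[...,0]>174))&(hsv[...,1]>120);v,u=np.nonzero(m);c=ray("top",np.c_[u,v],.066).mean(0)-[.5785,.079];print("lug ang",np.degrees(np.arctan2(c[1],c[0])),np.hypot(*c))
o[:,:440]=cv2.resize(im[180:340,220:440,::-1],(440,320),interpolation=2)[:, :].repeat(1,0) if 0 else cv2.copyMakeBorder(cv2.resize(im[180:340,220:440,::-1],(440,320),interpolation=2),0,240,0,0,0)
im,d=look("side");o[:480,440:]=cv2.resize(im[160:360,260:410,::-1],(360,480),interpolation=2);cv2.imwrite("pics/fin.png",o)
```

```text
t 72.22 p [0.4184 0.3165 0.2057] yaw 34.28 tilt [0.0007 0.0004] grip 0.503 0.0 F [0.3 0.2 0.6]
shift units [-2.86  -0.011  0.   ] turn units 6.27
side z at axis 0.0639 slope [-0.04 -0.03] ears [(10, array([ 0.589 , -0.0153]))]
  green 35 [0.5651 0.1689]
top z at axis 0.0634 slope [-0.09  0.03] ears [(2, array([0.5798, 0.1693]))]
lug ang 124.48419525851386 0.10980190555843691
```

View pics/fin.png

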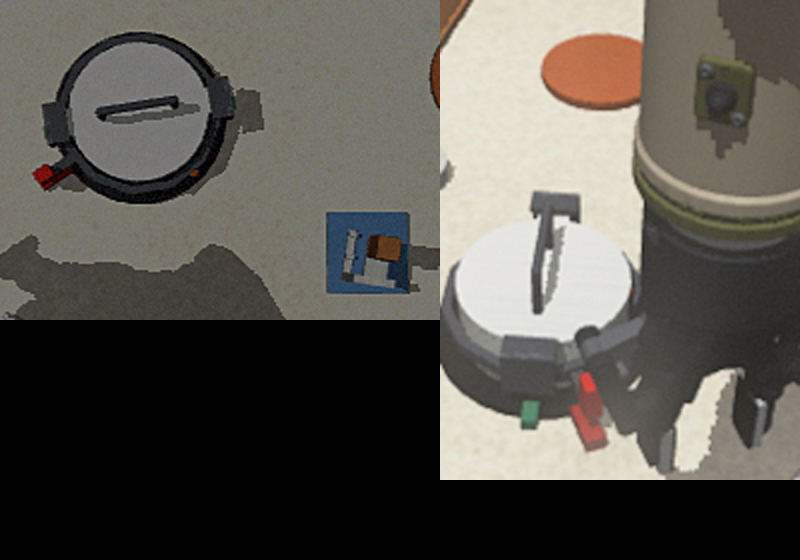

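```bash
python3 -c "
from station import r
print(r.close_job())"
```

```text
the job is handed in; nothing more can be done
None
```

The job is handed in: all four coil cans are in the pot, the lid is level and fully home with its ears on the green marks, the lifter stands on its blue tile, and the collar is turned to its stop with the lug over the red tab; the fingers never touched the lid.

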